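Run the slide round the neck ring up to its collar

TASK

Thread the large eight-sided silver slide onto the free end of the neck ring in the vice and run it round the bend, turning it with the bar, until it is home against the soldered collar; press it there lightly (about 5 N), then let go and leave it. The ring is soft silver, only roughly bent by hand: go by feel, never let more than about 10 N build up between slide and ring, do not bend or shift the ring, and leave the other things on the bench alone.

Things in the scene. Friction and masses are not known exactly. Their poses are not given: they have to be found in the camera images.
- slide: the large eight-sided silver slide, a straight tube 24 mm long and 24 mm across flats with a through bore 9 mm wide, 85 g, both ends alike. It lies on one flat on the board, bore level. Origin: centre of the bore at mid-length (12 mm above the board when lying); x runs along the bore. It may be gripped on any two opposite flats
- neck_ring: open neck ring of round silver bar 6 mm thick, clamped in the vice 135 mm up, level to within 5 degrees. Origin: on the bar, at the centre of its soldered stop collar, a disc 15 mm across, 6 mm thick; x along the bar to the free end, y to the ring's centre (68 mm off), z up. The bar is a true circle from the jaws, 70 degrees behind the collar, to 24 degrees past it; then rough-bent to the free end
- stop (a point): centre of the collar's face that looks to the free end, 3 mm along x from neck_ring's origin, axes as neck_ring. With the slide home its end touches the collar's rim on the inner side: its origin is then 13.5 mm along +x and 1 to 3 mm along +y of this point, its bore turned about 13 degrees towards the ring's centre
- ring_tip: ball end of the bar, some 100 degrees of bend past the collar. Origin: centre of the ball, 3 mm short of the end; x along the bar, off the end; y to the inner side; z up. The rough part bends at 68 mm radius on the whole, with hidden kinks of up to 9 degrees, sideways or up and down, every 14 mm or so: it strays by several mm. Soft: bends for good at about 12 N. Oiled, friction about 0.25
- vice: the grey bench vice, fixed to the bench, with jaws up to 142 mm high. Origin: on the bench under the middle of the jaws; x runs from the ring's side to the screw and tommy bar, which reach 120 mm out. The ring's centre lies 68 mm along -x
- board: flat wooden sorting board with a grey felt, fixed, 150 x 200 x 8 mm, its origin at the centre of its underside; the slide lies on it
- tube: bystander: slim eight-sided tube, 12 mm across and 30 mm long, lying on the board. Origin at its centre
- finial: bystander: small turned end knob, 20 mm wide and 24 mm tall, standing on the board. Origin: centre of its foot
- pliers: bystander: pliers with black handles, 135 mm long, lying on the bench. Origin under the joint
- hammer: bystander: hammer, 240 mm long, lying on the bench. Origin under its middle
- spool: bystander: wooden spool, 40 mm wide, 50 mm tall. Origin: centre of its foot
- jar: bystander: glass jar with lid, 72 mm wide, 85 mm tall. Origin: centre of its foot
- bench_block: bystander: dark steel block 75 x 75 x 22 mm on the bench. Origin: centre of its underside

How it is judged:
On the way, in this order (a step that is already met when the one before it is completed fails the run):
1. the free end of the neck ring is inside the slide's bore (x of ring_tip in the frame of slide between -0.012 and 0.012 m and y of ring_tip in the frame of slide between -0.0035 and 0.0035 m and z of ring_tip in the frame of slide between -0.0035 and 0.0035 m), for 0.05 s.
2. the slide is home on the bar against the collar and pressed on with more than 3 N (x of slide in the frame of neck_ring between 0.0145 and 0.0185 m and distance between slide and neck_ring below 0.0195 m and angle between the x axis of slide and the x axis of neck_ring, either way round below 0.45 rad and contact force between slide and neck_ring above 3 N), for 0.2 s.
At the end, for the whole second after the job is handed in: The slide is on the neck ring with its end face against the collar (gap under 2 mm: its origin under 18.5 mm along neck_ring's x from the collar's centre and under 19.5 mm away from it), at rest and released; the free end of the ring is within 3 mm of where it was (x of slide in the frame of neck_ring between 0.0145 and 0.0185 m and distance between slide and neck_ring below 0.0195 m and angle between the x axis of slide and the x axis of neck_ring, either way round below 0.45 rad and linear speed of slide below 0.02 m/s and distance of ring_tip from where it was at the start of the episode below 0.003 m); the robot touches nothing.
It fails at once if the neck ring is bent or turned in the jaws: its free end has moved 3 mm or more (distance of ring_tip from where it was at the start of the episode above 0.003 m).
It fails at once if the slide is forced: more than 11 N between it and the ring (contact force between slide and neck_ring above 11 N).
It fails at once if a bystander is pushed by 20 mm or more (distance of any of tube, finial, pliers, hammer, spool, jar, bench_block from where it was at the start of the episode above 0.02 m).
It also fails if it takes over 66 s, if anything falls off the work surface, if the arm or the gripper's body presses on something with over 40 N, if the wrist force passes 120 N, or if a joint passes its speed limit or range.

ROBOT

A 6-joint arm with a two-finger parallel gripper is mounted at the origin on the work surface. World frame = base frame: x ahead of the robot, y to its left, z up, the work surface at z = 0. Lengths are in m, angles in rad, forces in N, time in s.
With the tool pointing down it reaches from about 0.25 to 0.8 m from the base axis. Payload 3.9 kg.
Tool frame: the origin (TCP) lies between the finger pads; the fingertips stand 8 mm ahead of it and the grasp point (between the pads) lies 11 mm behind it; y points along the fingers, z is the direction in which the jaws open and shut, and the axes are right-handed (so a half turn about y gives the same grasp; the last joint's range is limited). The gripper opens to 85 mm and grips with 20 to 120 N. Pads are 22 mm wide; open, the fingers measure 114 mm over their backs; the gripper's body (76 mm by 85 mm) begins 54 mm behind the grasp point. The pads swing forward as they close: fully open they stand 13 mm farther back than shut.
Start: joints at [-1.188, 0.26, -0.138, 1.173, 0, 1.571], TCP at [0.196, -0.487, 0.239] pointing down, gripper open.
Joint ranges: [-2.78, 2.78], [-0.83, 1.72], [-1.28, 1.37], [-1.9, 2.12], [-1.57, 1.48], [-3.14, 3.14]. Speed limits (rad/s): [2.57, 2.57, 3.14, 3.14, 3.14, 3.14].

INTERFACE

Orientations are given as a 3x3 rotation matrix whose columns are the frame's x, y, z axes.
In Python, from bench import readout, vision, bot gives the robot as it stands. The module is installed in compiled form; this text tells all that it offers.
- The arm moves only by the shell command python3 -m handwheel 'ROWS'. ROWS is JSON, a list of rows, each an object with "linear": the shift along the tool's x, y, z in mm, a list of three; "rot": the turn, a rotation vector about the tool's x, y, z in degrees, a list of three; "fingers": the finger opening in mm, from 0 to 85.4. A call has exactly 10 rows; each row is the pose to reach, as a shift and turn from the pose commanded when the call began, along the tool's axes at that moment; what a row does not reach only later rows make up. A row lasts 1/8 s, in which the tool goes at most 62.5 mm and 10.7 degrees, less where a joint would pass 70% of its speed; a pose out of reach is approached as far as the arm can. A call with a gripper value outside its range is refused whole. The fingers move at their own pace and stop on an object; the grip force is fixed at half the most. Time passes only in rows, so rows that repeat a pose let the fingers close, or fill a call up. It gives the time, the measured TCP pose, the force and the opening at its end, in the units of the state.
- readout.get_state(): the state, without advancing time (a new reading comes with each control period).
- vision.capture(name): name is "scene" or "top" or "wrist"; returns a dict with "image" (384x512x3 uint8, red, green, blue), "fx", "fy", "cx", "cy" (pixels), "R" (3x3) and "t" (3): a world point X has camera coordinates R X + t; the wrist camera has in their place "T_tool_cam" (4x4, takes a point from camera to tool coordinates, whose origin is the TCP and whose axes are the tool frame's). Camera axes: x right, y down, z forward; pixel columns grow to the right and rows downward; lengths in m; the calibration is good to about 2 mm. A picture is of the moment at which its call begins: read the wrist's pose just before it. There is no depth.
- bot.hand_in(): hands the job in, once; it reports no verdict.
The state is a dict: "clock": time; "joints": joint angles; "qd": joint speeds; "tau": joint torques, N m; "tcp_pos": TCP position; "eef_rot": TCP orientation; "ft_force": force on the tool from outside, world axes, zero at the start; "torque": the same for the moment, N m; "gripper_width": opening from 0.0 (shut) to 1.0 (fully open).
Only numpy, scipy, OpenCV 4.12 (cv2) and the standard library are available. Lean on these libraries where they do the work, as an engineer would, in place of code of your own. Each camera call takes 0.05 s, during which the arm holds its last target. There are 200 camera calls.

## Working session

There is one attempt and no reset: what is moved stays moved. The work goes in short steps, Python scripts to look and compute and a shell command to move; the robot and the scene stay as the last step left them, time stands still between calls to the robot, and variables do not carry over. Pictures are saved under pics/ and viewed, about 8 in all and at most 12, crops included, and the job is handed in when it is done.

```bash
mkdir -p pics; python3 - <<'E'
from bench import readout, vision
import cv2, numpy as np, pickle
s=readout.get_state(); print(s)
d={}
for n in ("scene","top"):
    c=vision.capture(n); d[n]=c
    cv2.imwrite(f"pics/{n}0.png",cv2.resize(c["image"][:,:,::-1],None,fx=1.5,fy=1.5,interpolation=cv2.INTER_CUBIC))
    print(n,c["fx"],c["cx"],c["cy"],np.round(c["R"],3).tolist(),c["t"], "campos",-np.array(c["R"]).T@np.array(c["t"]))
pickle.dump(d,open("cams0.pkl","wb"))
E
```

```text
{'clock': 0.0, 'joints': array([-1.18800567e+00,  2.60684121e-01, -1.39388694e-01,  1.17270661e+00,
       -1.41829592e-05,  1.57079057e+00]), 'qd': array([ 3.69795094e-05,  6.72164430e-04, -6.08845317e-04,  1.13526095e-03,
        4.48264095e-04,  7.57180742e-04]), 'tau': array([-3.31257856e-03, -4.05679858e+01,  2.53920704e+01,  1.86031853e-02,
        2.53640374e-04,  1.10528845e-05]), 'tcp_pos': array([ 0.19583577, -0.48637645,  0.23845742]), 'eef_rot': array([[-9.27623748e-01, -7.53862875e-04,  3.73515212e-01],
       [-3.73515973e-01,  1.83427129e-03, -9.27621935e-01],
       [ 1.41715082e-05, -9.99998034e-01, -1.98309343e-03]]), 'ft_force': array([0.12830747, 0.0162914 , 0.91552958]), 'torque': array([-0.00966039,  0.01476083, -0.01126217]), 'gripper_width': 1.0008368379154648}
scene 376.43986054939927 259.1140217835323 193.16400373098338 [[0.27, 0.963, 0.004], [0.747, -0.207, -0.632], [-0.608, 0.173, -0.775]] [-0.12207877 -0.33682388  1.31359864] campos [ 1.08266881 -0.17971765  0.80586894]
top 465.98769597221855 253.97324392574805 201.93319223628066 [[-0.017, -1.0, 0.002], [-0.983, 0.016, -0.183], [0.183, -0.005, -0.983]] [-0.01129816  0.56525545  1.43025089] campos [ 0.29337824 -0.01378192  1.50963514]
```

View pics/scene0.png

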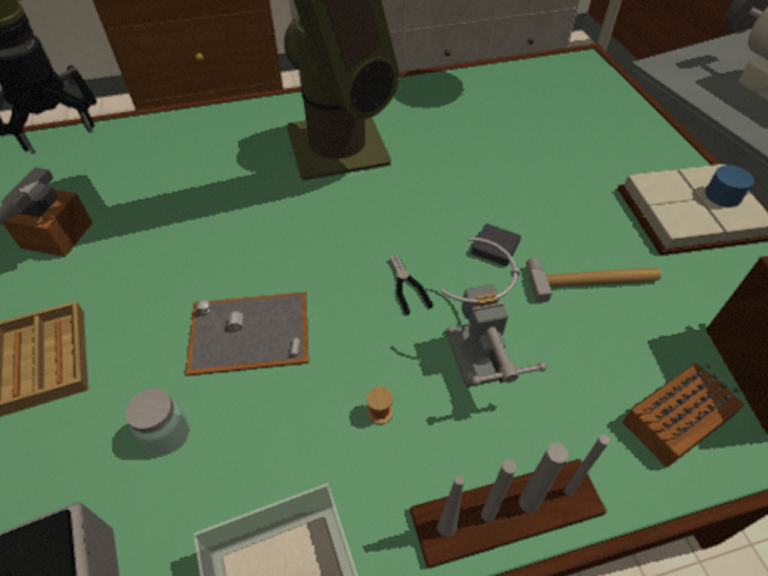

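View pics/top0.png

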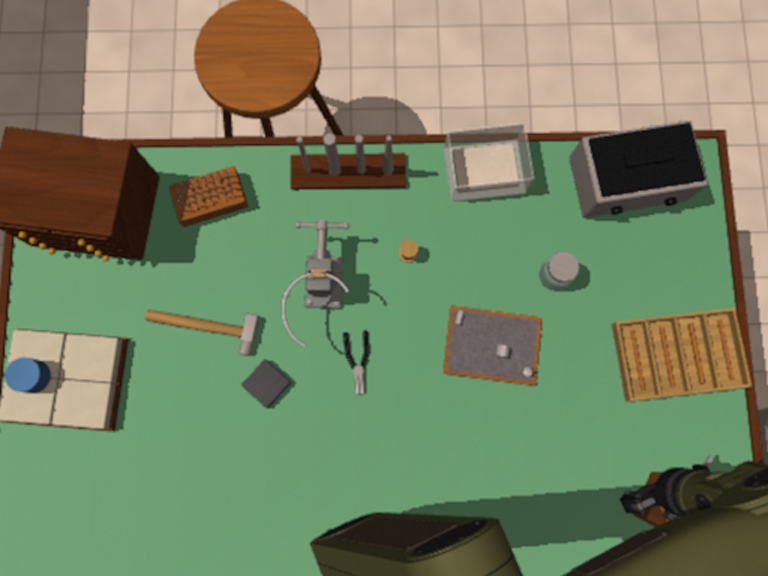

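The scene shows the board with slide, finial and tube, and the ring in the vice. In the top view (1.5x pixels) the slide is near (503,351), the finial (528,372), the tube (460,318), the vice jaws (320,272) and the ring's free end near (304,345).

```bash
cat > h.py <<'E'
import numpy as np, cv2, pickle
def campos(c): return -np.array(c["R"]).T@np.array(c["t"])
def world(c,st):  # give wrist cam R,t
    if "T_tool_cam" in c:
        T=np.eye(4);T[:3,:3]=st["eef_rot"];T[:3,3]=st["tcp_pos"]
        M=np.linalg.inv(T@np.array(c["T_tool_cam"])); c["R"]=M[:3,:3];c["t"]=M[:3,3]
    return c
def ray(c,u,v):
    d=np.array(c["R"]).T@np.array([(u-c["cx"])/c["fx"],(v-c["cy"])/c["fy"],1]); return campos(c),d/np.linalg.norm(d)
def onz(c,u,v,z):
    o,d=ray(c,u,v); return o+d*(z-o[2])/d[2]
def proj(c,X):
    p=np.array(c["R"])@np.array(X)+c["t"]; return c["fx"]*p[0]/p[2]+c["cx"],c["fy"]*p[1]/p[2]+c["cy"]
def tri(rs):
    A=0;b=0
    for o,d in rs:
        P=np.eye(3)-np.outer(d,d);A=A+P;b=b+P@o
    X=np.linalg.solve(A,b); return X,[np.linalg.norm((np.eye(3)-np.outer(d,d))@(X-o)) for o,d in rs]
E
python3 - <<'E'
from h import *
from bench import readout, vision
d=pickle.load(open("cams0.pkl","rb")); t=d["top"]; s=d["scene"]
P=lambda u,v,z:np.round(onz(t,u/1.5,v/1.5,z),3)
print("slide",P(503,351,.026),"finial",P(528,372,.02),"tube",P(460,318,.014),"board",[P(*q,.008) for q in((453,307),(541,318),(538,384),(445,373))])
print("tip",P(304,345,.135),"jaws",P(320,268,.142),"left",P(284,308,.135),"other",P(347,291,.135),"spool",P(408,250,.05),"jar",P(563,267,.085))
print("tip tri",tri([ray(t,304/1.5,345/1.5),ray(s,472/1.5,240/1.5)]),"scene slide",onz(s,236/1.5,321/1.5,.02))
c=vision.capture("wrist");print(c["fx"],c["cx"],c["cy"],np.round(c["T_tool_cam"],3))
E
```

```text
slide [ 0.461 -0.279  0.026] finial [ 0.416 -0.332  0.02 ] tube [ 0.536 -0.192  0.014] board [array([ 0.561, -0.178,  0.008]), array([ 0.534, -0.369,  0.008]), array([ 0.391, -0.354,  0.008]), array([ 0.418, -0.156,  0.008])]
tip [0.467 0.133 0.135] jaws [0.622 0.101 0.142] left [0.542 0.173 0.135] other [0.575 0.047 0.135] spool [ 0.68  -0.081  0.05 ] jar [ 0.629 -0.403  0.085]
tip tri (array([0.47133942, 0.13857649, 0.11285927]), [np.float64(0.0031969543799574914), np.float64(0.0031969543799576475)]) scene slide [ 0.46330664 -0.27526452  0.02      ]
283.0652753377143 256.02753891428017 190.10566375618967 [[ 0.     0.965  0.262 -0.066]
 [ 0.001 -0.262  0.965 -0.135]
 [ 1.     0.    -0.001  0.001]
 [ 0.     0.     0.     1.   ]]
```

```bash
cat > look.py <<'E'
import sys
from h import *
from bench import readout, vision
n=sys.argv[1]; st=readout.get_state(); c=world(vision.capture("wrist"),st)
pickle.dump((c,st),open(f"{n}.pkl","wb"))
cv2.imwrite(f"pics/{n}.png",cv2.resize(c["image"][:,:,::-1],None,fx=1.5,fy=1.5,interpolation=cv2.INTER_CUBIC))
print(st["clock"],np.round(st["tcp_pos"],4),np.round(st["eef_rot"],3).tolist(),np.round(st["joints"],3))
E
R='{"linear":[-323,88,-94],"rot":[0,0,0],"fingers":60}'
python3 -m handwheel '[{"linear":[-60,10,-17],"rot":[0,0,0],"fingers":85},{"linear":[-120,20,-35],"rot":[0,0,0],"fingers":85},{"linear":[-180,40,-52],"rot":[0,0,0],"fingers":60},{"linear":[-240,60,-70],"rot":[0,0,0],"fingers":60},{"linear":[-290,80,-85],"rot":[0,0,0],"fingers":60},{"linear":[-323,88,-94],"rot":[0,0,0],"fingers":60},{"linear":[-323,88,-94],"rot":[0,0,0],"fingers":60},{"linear":[-323,88,-94],"rot":[0,0,0],"fingers":60},{"linear":[-323,88,-94],"rot":[0,0,0],"fingers":60},{"linear":[-323,88,-94],"rot":[0,0,0],"fingers":60}]'; python3 look.py w1
```

```text
clock: 1.4
tcp_pos: [0.46, -0.28, 0.1517]
eef_rot: [[-0.928, 0.0, 0.372], [-0.372, -0.0, -0.928], [-0.0, -1.0, 0.0]]
ft_force: [-0.1, -0.1, -0.1]
gripper_width: 0.698
1.4 [ 0.46   -0.28    0.1517] [[-0.928, 0.0, 0.372], [-0.372, -0.0, -0.928], [-0.0, -1.0, 0.0]] [-0.547  0.334 -0.269  0.967 -0.     2.214]
```

View pics/w1.png

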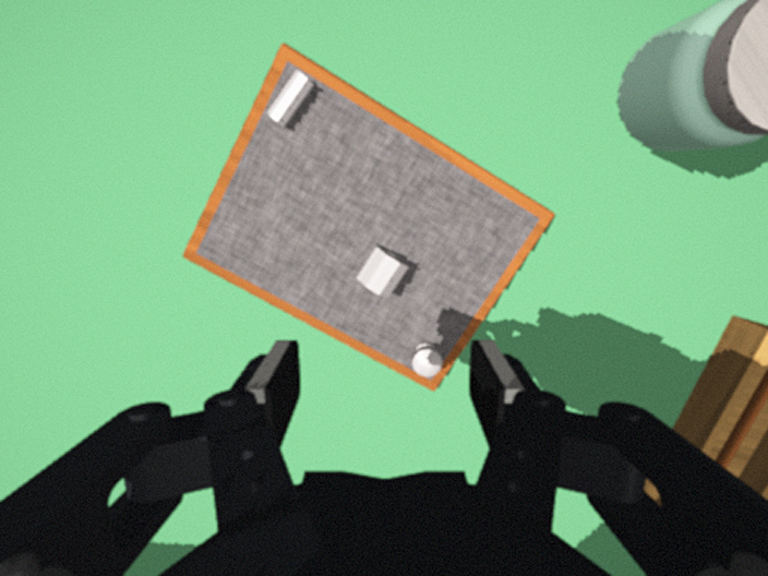

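The slide is at about (383,270) with its flats' edges running up-right. The tube is at (291,97), the finial at (427,360), and the jar is at the upper right. I'll measure the slide.

```bash
python3 - <<'E'
from h import *
c,st=pickle.load(open("w1.pkl","rb"))
im=c["image"]; g=im.min(2).astype(int)
m=((g>185)).astype(np.uint8); m[:, :230]=0;m[:,290:]=0;m[:155]=0;m[205:]=0
print(m.sum()); cn,_=cv2.findContours(m,0,1); k=max(cn,key=cv2.contourArea); r=cv2.minAreaRect(k); print(r)
b=cv2.boxPoints(r); 
for z in(.02,.032):
  B=np.array([onz(c,*p,z) for p in b]); print(z,B.mean(0),[np.linalg.norm(B[i]-B[i-1]) for i in range(4)],[np.degrees(np.arctan2(*(B[i]-B[i-1])[1::-1])) for i in range(4)])
cv2.imwrite("pics/s1.png",cv2.resize(im[150:215,220:310,::-1],None,fx=8,fy=8,interpolation=cv2.INTER_CUBIC))
E
```

```text
512
((251.3461151123047, 180.73074340820312), (20.246559143066406, 25.793560028076172), 33.6900634765625)
0.02 [ 0.46111344 -0.27503506  0.02      ] [np.float64(0.019896364400146926), np.float64(0.02530772910343711), np.float64(0.01948916425946742), np.float64(0.02558747826415824)] [np.float64(76.96543737646277), np.float64(-11.783349431202314), np.float64(-102.2475150211538), np.float64(169.119304453427)]
0.032 [ 0.46382073 -0.27417481  0.032     ] [np.float64(0.01900020285301548), np.float64(0.024167831722609598), np.float64(0.018611343606216163), np.float64(0.024434980569241104)] [np.float64(76.96543737646297), np.float64(-11.783349431202057), np.float64(-102.24751502115404), np.float64(169.1193044534271)]
```

View pics/s1.png

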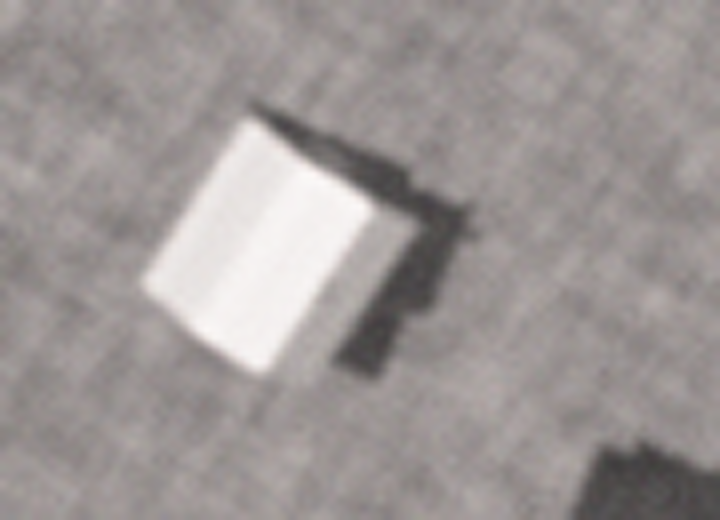

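```bash
python3 - <<'E'
from h import *
c,st=pickle.load(open("w1.pkl","rb"))
q=lambda x,y,z:onz(c,220+(x+.5)/8-.5,150+(y+.5)/8-.5,z)
A,B=q(247,118,.025),q(145,283,.025); C,D=q(376,208,.032),q(265,376,.032)
E=q(420,228,.025)
for X,Y in((A,B),(C,D)): print(X,Y,np.linalg.norm(X-Y)*1e3,np.degrees(np.arctan2(*(X-Y)[1::-1])))
u=(A-B)+(C-D);u[2]=0;u/=np.linalg.norm(u);n=np.array([-u[1],u[0],0])
print("bore yaw",np.degrees(np.arctan2(u[1],u[0])),"A-C perp (17mm)",(A-C)@n*1e3,"A-E perp 24",(A-E)@n*1e3)
s=np.sign((A-C)@n); 
c1=(A+B)/2-s*n*.012; c2=(C+D)/2-s*n*-.00497; c3=(A+E)/2
print(c1,c2,c3-u*.012)
E
```

```text
[ 0.47669974 -0.26807276  0.025     ] [ 0.45371592 -0.26409297  0.025     ] 23.325841056740206 -9.823718693242347
[ 0.47368293 -0.28532937  0.032     ] [ 0.4502569  -0.28092045  0.032     ] 23.837306783382274 -10.6587236922234
bore yaw -10.245748922711261 A-C perp (17mm) 17.51803353371752 A-E perp 24 24.257517760158
[ 0.46307339 -0.27789151  0.025     ] [ 0.46285393 -0.27823416  0.032     ] [ 0.46257913 -0.27784572  0.025     ]
```

The flats, length and width all agree with the given sizes: slide centre (0.463, -0.278), bore yaw -10.2°. I'll turn the tool +148° so that later turning at the ring stays in joint range, then grasp.

```bash
python3 -m handwheel '[{"linear":[-3.5,10,-0.7],"rot":[0,-10,0],"fingers":50},{"linear":[-3.5,20,-0.7],"rot":[0,-20,0],"fingers":50},{"linear":[-3.5,30,-0.7],"rot":[0,-30,0],"fingers":50},{"linear":[-3.5,40,-0.7],"rot":[0,-40,0],"fingers":50},{"linear":[-3.5,50,-0.7],"rot":[0,-50,0],"fingers":50},{"linear":[-3.5,60,-0.7],"rot":[0,-60,0],"fingers":50},{"linear":[-3.5,70,-0.7],"rot":[0,-70,0],"fingers":50},{"linear":[-3.5,75,-0.7],"rot":[0,-80,0],"fingers":50},{"linear":[-3.5,80,-0.7],"rot":[0,-90,0],"fingers":50},{"linear":[-3.5,80,-0.7],"rot":[0,-100,0],"fingers":50}]'
```

```text
clock: 2.7
tcp_pos: [0.463, -0.2775, 0.0711]
eef_rot: [[0.533, -0.0, 0.846], [-0.846, 0.0, 0.533], [-0.001, -1.0, -0.0]]
ft_force: [-0.5, -0.9, 0.4]
gripper_width: 0.587
```

```bash
python3 -m handwheel '[{"linear":[0,5,0],"rot":[0,-10,0],"fingers":50},{"linear":[0,10,0],"rot":[0,-20,0],"fingers":50},{"linear":[0,15,0],"rot":[0,-30,0],"fingers":50},{"linear":[0,20,0],"rot":[0,-40,0],"fingers":50},{"linear":[0,30,0],"rot":[0,-47.6,0],"fingers":50},{"linear":[0,42,0],"rot":[0,-47.6,0],"fingers":50},{"linear":[0,53,0],"rot":[0,-47.6,0],"fingers":50},{"linear":[0,53,0],"rot":[0,-47.6,0],"fingers":50},{"linear":[0,53,0],"rot":[0,-47.6,0],"fingers":20},{"linear":[0,53,0],"rot":[0,-47.6,0],"fingers":20}]'; python3 look.py w2
```

```text
clock: 3.95
tcp_pos: [0.4641, -0.2775, 0.0189]
eef_rot: [[0.983, 0.001, 0.182], [-0.182, -0.001, 0.983], [0.001, -1.0, -0.0]]
ft_force: [-0.5, -0.8, -0.4]
gripper_width: 0.259
3.95 [ 0.4641 -0.2775  0.0189] [[0.983, 0.001, 0.182], [-0.182, -0.001, 0.983], [0.001, -1.0, -0.0]] [-0.539  0.474 -0.448  0.648 -0.    -0.356]
```

```bash
python3 -m handwheel '[{"linear":[0,0,0],"rot":[0,0,0],"fingers":5},{"linear":[0,0,0],"rot":[0,0,0],"fingers":5},{"linear":[0,-30,0],"rot":[0,0,0],"fingers":5},{"linear":[5,-80,30],"rot":[0,0,0],"fingers":5},{"linear":[15,-120,80],"rot":[0,0,0],"fingers":5},{"linear":[30,-150,130],"rot":[0,0,0],"fingers":5},{"linear":[45,-175,185],"rot":[0,0,0],"fingers":5},{"linear":[60,-200,240],"rot":[0,0,0],"fingers":5},{"linear":[70,-215,295],"rot":[0,0,0],"fingers":5},{"linear":[75,-226,342],"rot":[0,0,0],"fingers":5}]'; python3 look.py v0
python3 -m handwheel '[{"linear":[0,0,0],"rot":[0,0,0],"fingers":5},{"linear":[0,0,0],"rot":[0,0,0],"fingers":5},{"linear":[0,0,0],"rot":[0,0,0],"fingers":5},{"linear":[0,0,0],"rot":[0,0,0],"fingers":5},{"linear":[0,0,0],"rot":[0,0,0],"fingers":5},{"linear":[0,0,0],"rot":[0,0,0],"fingers":5},{"linear":[0,0,0],"rot":[0,0,0],"fingers":5},{"linear":[0,0,0],"rot":[0,0,0],"fingers":5},{"linear":[0,0,0],"rot":[0,0,0],"fingers":5},{"linear":[0,0,0],"rot":[0,0,0],"fingers":5}]' ; python3 look.py v1
```

```text
clock: 5.25
tcp_pos: [0.6002, 0.0476, 0.2447]
eef_rot: [[0.984, 0.001, 0.181], [-0.181, 0.0, 0.984], [0.001, -1.0, 0.0]]
ft_force: [0.7, -0.4, -1.3]
gripper_width: 0.263
5.25 [0.6002 0.0476 0.2447] [[0.984, 0.001, 0.181], [-0.181, 0.0, 0.984], [0.001, -1.0, 0.0]] [0.079 0.392 0.07  1.249 0.    0.261]
clock: 6.55
tcp_pos: [0.5995, 0.0455, 0.2443]
eef_rot: [[0.983, 0.0, 0.182], [-0.182, -0.0, 0.983], [0.0, -1.0, -0.0]]
ft_force: [-0.4, -0.1, -0.3]
gripper_width: 0.265
6.55 [0.5995 0.0455 0.2443] [[0.983, 0.0, 0.182], [-0.182, -0.0, 0.983], [0.0, -1.0, -0.0]] [ 0.076  0.391  0.068  1.248 -0.     0.258]
```

View pics/v1.png

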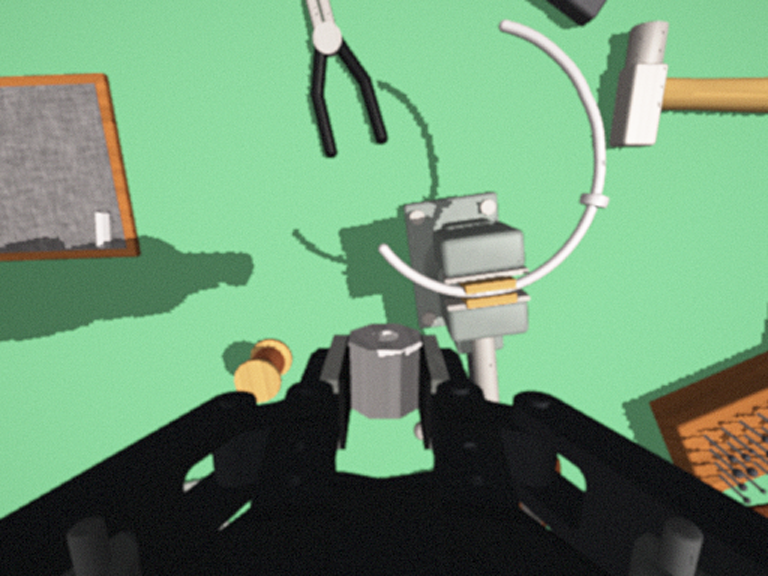

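The slide is held straight, bore along tool x. The tip is at (505,26), the collar at (594,200) and the jaws at (490,288). Next, two more views from other places and yaws.

```bash
python3 -m handwheel '[{"linear":[-8,0,28],"rot":[0,-9,0],"fingers":5},{"linear":[-15,0,56],"rot":[0,-18,0],"fingers":5},{"linear":[-22,0,84],"rot":[0,-27,0],"fingers":5},{"linear":[-30,0,114],"rot":[0,-36,0],"fingers":5},{"linear":[-37,0,143],"rot":[0,-45,0],"fingers":5},{"linear":[-37,0,143],"rot":[0,-45,0],"fingers":5},{"linear":[-37,0,143],"rot":[0,-45,0],"fingers":5},{"linear":[-37,0,143],"rot":[0,-45,0],"fingers":5},{"linear":[-37,0,143],"rot":[0,-45,0],"fingers":5},{"linear":[-37,0,143],"rot":[0,-45,0],"fingers":5}]'; python3 look.py v2
python3 -m handwheel '[{"linear":[-14,0,10],"rot":[0,-9,0],"fingers":5},{"linear":[-28,0,20],"rot":[0,-18,0],"fingers":5},{"linear":[-42,0,30],"rot":[0,-27,0],"fingers":5},{"linear":[-56,0,41],"rot":[0,-36,0],"fingers":5},{"linear":[-71,0,52],"rot":[0,-45,0],"fingers":5},{"linear":[-71,0,52],"rot":[0,-45,0],"fingers":5},{"linear":[-71,0,52],"rot":[0,-45,0],"fingers":5},{"linear":[-71,0,52],"rot":[0,-45,0],"fingers":5},{"linear":[-71,0,52],"rot":[0,-45,0],"fingers":5},{"linear":[-71,0,52],"rot":[0,-45,0],"fingers":5}]'; python3 look.py v3
python3 - <<'E'
from h import *
out=[]
for n in("v1","v2","v3"):
    c,st=pickle.load(open(n+".pkl","rb")); im=c["image"]
    hsv=cv2.cvtColor(im,cv2.COLOR_RGB2HSV); m=((hsv[...,1]<60)&(hsv[...,2]>140)).astype(np.uint8)
    v=im[:,:,::-1].copy(); cn,_=cv2.findContours(m,0,2); cv2.drawContours(v,[k for k in cn if len(k)>40],-1,(0,0,255),1)
    out.append(v[:260])
cv2.imwrite("pics/m.png",cv2.resize(np.vstack(out),None,fx=.76,fy=.76))
E
```

```text
clock: 7.85
tcp_pos: [0.5892, 0.1923, 0.2444]
eef_rot: [[0.824, 0.0, -0.566], [0.566, -0.0, 0.824], [0.0, -1.0, -0.0]]
ft_force: [-0.2, 0.1, -0.6]
gripper_width: 0.263
7.85 [0.5892 0.1923 0.2444] [[0.824, 0.0, -0.566], [0.566, -0.0, 0.824], [0.0, -1.0, -0.0]] [ 0.315  0.424  0.121  1.267 -0.    -0.286]
clock: 9.15
tcp_pos: [0.5014, 0.1954, 0.2442]
eef_rot: [[0.182, -0.0, -0.983], [0.983, -0.0, 0.182], [-0.0, -1.0, 0.0]]
ft_force: [-0.2, 0.5, -0.6]
gripper_width: 0.264
9.15 [0.5014 0.1954 0.2442] [[0.182, -0.0, -0.983], [0.983, -0.0, 0.182], [-0.0, -1.0, 0.0]] [ 0.372  0.281 -0.096  1.194  0.    -1.016]
```

View pics/m.png

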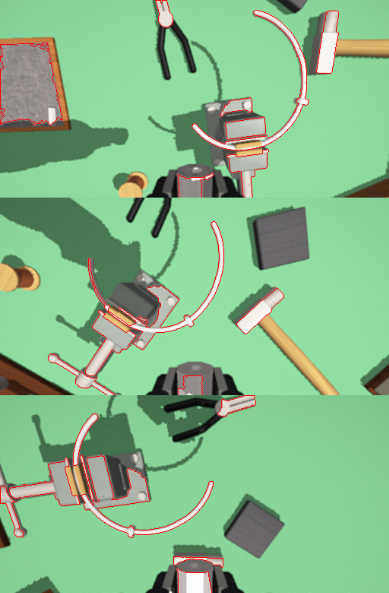

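```bash
python3 -m handwheel '[{"linear":[-6,10,20],"rot":[0,0,0],"fingers":5},{"linear":[-12,20,40],"rot":[0,0,0],"fingers":5},{"linear":[-18,30,60],"rot":[0,0,0],"fingers":5},{"linear":[-26,40,86],"rot":[0,0,0],"fingers":5},{"linear":[-26,40,86],"rot":[0,0,0],"fingers":5},{"linear":[-26,40,86],"rot":[0,0,0],"fingers":5},{"linear":[-26,40,86],"rot":[0,0,0],"fingers":5},{"linear":[-26,40,86],"rot":[0,0,0],"fingers":5},{"linear":[-26,40,86],"rot":[0,0,0],"fingers":5},{"linear":[-26,40,86],"rot":[0,0,0],"fingers":5}]'; python3 look.py v4
cat > ring.py <<'E'
from h import *
from scipy.optimize import least_squares
from scipy.ndimage import map_coordinates
V=[pickle.load(open(f"v{i}.pkl","rb")) for i in(1,2,3,4)]
C=np.array([0.545,0.107]); Z0=.135
def prof(i,phi,r,z=Z0):
    c=V[i][0]; X=np.array([[C[0]+q*np.cos(phi),C[1]+q*np.sin(phi),z] for q in r])
    p=X@np.array(c["R"]).T+c["t"]; uv=np.c_[c["fx"]*p[:,0]/p[:,2]+c["cx"],c["fy"]*p[:,1]/p[:,2]+c["cy"]]
    red=c["image"][...,0].astype(float); w=np.clip(map_coordinates(red,[uv[:,1],uv[:,0]],order=1,cval=0)-165,0,40)
    ok=(uv[:,0]>2)&(uv[:,0]<509)&(uv[:,1]>2)&(uv[:,1]<381)
    return uv,w*ok
if __name__=="__main__":
    r=np.arange(.045,.115,.00025)
    for i in range(4):
        out=[]
        for a in range(60,200,5):
            uv,w=prof(i,np.radians(a),r)
            # longest run
            m=w>20; k=np.flatnonzero(np.diff(np.r_[0,m,0])); 
            out.append((a,[(round(r[s]*1e3,1),round((e-s)*.25,1)) for s,e in zip(k[::2],k[1::2]) if e-s>8]))
        print(i+1,out)
E
python3 ring.py
```

```text
clock: 10.45
tcp_pos: [0.412, 0.1855, 0.2043]
eef_rot: [[0.182, 0.0, -0.983], [0.983, 0.0, 0.182], [0.0, -1.0, -0.0]]
ft_force: [-0.1, 0.2, -0.2]
gripper_width: 0.262
10.45 [0.412  0.1855 0.2043] [[0.182, 0.0, -0.983], [0.983, 0.0, 0.182], [0.0, -1.0, -0.0]] [ 0.423  0.155 -0.37   1.046  0.    -0.965]
1 [(60, [(np.float64(67.8), np.float64(5.0))]), (65, [(np.float64(67.8), np.float64(3.5))]), (70, [(np.float64(67.0), np.float64(8.5))]), (75, [(np.float64(67.3), np.float64(5.0))]), (80, [(np.float64(67.0), np.float64(5.0))]), (85, [(np.float64(66.8), np.float64(4.8))]), (90, [(np.float64(66.5), np.float64(4.8)), (np.float64(85.3), np.float64(13.5))]), (95, [(np.float64(66.8), np.float64(4.5)), (np.float64(83.3), np.float64(17.5))]), (100, [(np.float64(67.0), np.float64(4.5)), (np.float64(85.8), np.float64(18.5)), (np.float64(106.3), np.float64(8.8))]), (105, [(np.float64(67.3), np.float64(4.2)), (np.float64(89.0), np.float64(23.2))]), (110, [(np.float64(67.3), np.float64(4.8)), (np.float64(93.5), np.float64(16.2))]), (115, [(np.float64(67.3), np.float64(4.8)), (np.float64(101.3), np.f
[... 3003 characters left out ...]
7.8), np.float64(4.0))]), (100, [(np.float64(68.0), np.float64(4.5))]), (105, [(np.float64(68.5), np.float64(4.5))]), (110, [(np.float64(69.0), np.float64(4.5))]), (115, [(np.float64(69.5), np.float64(4.5))]), (120, [(np.float64(70.5), np.float64(4.8))]), (125, [(np.float64(72.0), np.float64(4.5))]), (130, [(np.float64(73.3), np.float64(4.8))]), (135, [(np.float64(74.5), np.float64(4.5))]), (140, [(np.float64(76.0), np.float64(4.5))]), (145, [(np.float64(77.5), np.float64(4.5))]), (150, [(np.float64(79.0), np.float64(4.5))]), (155, [(np.float64(80.5), np.float64(4.2))]), (160, [(np.float64(81.8), np.float64(4.2))]), (165, []), (170, []), (175, []), (180, []), (185, []), (190, []), (195, [])]
```

```bash
cat > ring2.py <<'E'
from ring import *
def white(c):
    im=c["image"].astype(float); gr=im[...,1]-im[...,0]; return np.clip(1-gr/55,0,1)
W=[white(v[0]) for v in V]
def prof2(i,phi,z,r):
    c=V[i][0]; X=np.c_[C[0]+r*np.cos(phi),C[1]+r*np.sin(phi),np.full(len(r),z)]
    p=X@np.array(c["R"]).T+c["t"]; uv=np.c_[c["fx"]*p[:,0]/p[:,2]+c["cx"],c["fy"]*p[:,1]/p[:,2]+c["cy"]]
    return map_coordinates(W[i],[uv[:,1],uv[:,0]],order=1,cval=0)
def cen(i,phi,z,r0):
    r=np.arange(r0-.009,r0+.009,.0002); w=prof2(i,phi,z,r)
    m=w>.5; m2=cv2.connectedComponents(m.astype(np.uint8)[None])[1][0]
    j=np.flatnonzero(m); 
    if len(j)==0: return np.nan,0
    l=m2[j[np.argmin(abs(r[j]-r0))]]; s=np.flatnonzero(m2==l); 
    if s[0]==0 or s[-1]==len(r)-1: return np.nan,0
    return r[s].mean(),(s[-1]-s[0]+1)*.2
ph=np.radians(np.arange(52,166,2.)); z=np.full(len(ph),.130); r=np.full(len(ph),.070); b=np.zeros(2)
zax=[v[1]["eef_rot"][:2,2] for v in V]; xax=[v[1]["eef_rot"][:2,0] for v in V]
for it in range(4):
    rows=[];y=[];info=[];N=len(ph)
    for k,p in enumerate(ph):
        rad=np.array([np.cos(p),np.sin(p)])
        for i in range(4):
            g=r[k] if it else [.0695,.0705,.0715,.072][i]+max(0,np.degrees(p)-110)/50*[.004,.006,.007,.011][i]
            a,w=cen(i,p,z[k],g); a2,_=cen(i,p,z[k]+.003,g)
            if np.isnan(a) or np.isnan(a2) or not 3.5<w<8.5: continue
            K=(a2-a)/.003
            R=np.zeros(2*N+2); R[k]=1; R[N+k]=K; R[-2:]=[xax[i]@rad,zax[i]@rad]  # a + K dz = r + b.rad
            R[N+k]=-K; rows.append(R); y.append(a); info.append((k,i,w))
    for k in range(1,N-1):  # light smoothing of z and r
        R=np.zeros(2*N+2);R[N+k-1:N+k+2]=np.array([1,-2,1])*.5;rows.append(R);y.append(-.5*(z[k-1]-2*z[k]+z[k+1]))
    A=np.array(rows); sol,*_=np.linalg.lstsq(A,np.array(y),rcond=None)
    r=sol[:N]; z=z+np.clip(sol[N:2*N],-.02,.02); b=sol[-2:]
res=(np.array(y)-A@sol)[:len(info)]*1e3
if __name__=="__main__":
    print("bias mm",b*1e3,"rms",np.sqrt((res**2).mean()),"max",abs(res).max())
    for k,p in enumerate(ph):
        q=[(round(res[j],2),round(info[j][2],1)) for j in range(len(info)) if info[j][0]==k]
        print(round(np.degrees(p)),np.round(1e3*np.r_[r[k],z[k],C[0]+r[k]*np.cos(p),C[1]+r[k]*np.sin(p)],1),[float(x[0]) for x in q],[float(x[1]) for x in q])
E
python3 ring2.py
```

```text
bias mm [0.00528724 0.05952481] rms 0.06434256528061055 max 0.23472090982809557
52 [ 70.  133.7 588.1 162.2] [0.07, 0.04, -0.08, -0.03] [6.4, 6.0, 6.0, 6.8]
54 [ 70.  133.6 586.2 163.7] [-0.06, -0.08, 0.1, 0.05] [6.2, 5.8, 6.0, 7.0]
56 [ 70.  133.4 584.2 165. ] [0.01, -0.0, 0.07, -0.08] [6.6, 5.8, 6.2, 7.0]
58 [ 70.  133.3 582.1 166.4] [-0.04, -0.03, 0.12, -0.05] [6.6, 5.8, 6.0, 6.8]
60 [ 70.  133.3 580.  167.6] [0.06, -0.01, 0.03, -0.07] [6.4, 5.8, 6.2, 6.8]
62 [ 70.  133.3 577.9 168.8] [-0.02, -0.15, 0.17] [6.4, 5.6, 6.2]
64 [ 69.9 133.2 575.6 169.8] [-0.16, -0.07, 0.23] [6.8, 6.4, 8.2]
66 [ -0.  133.1 545.  107. ] [] []
68 [ -0.  132.9 545.  107. ] [] []
70 [ 69.7 132.7 568.8 172.5] [-0.0] [7.2]
72 [ 69.9 132.5 566.6 173.5] [0.09, -0.06, -0.03] [6.6, 5.8, 6.2]
74 [ 70.  132.2 564.3 174.3] [-0.01, 0.01, 0.05, -0.05] [6.4, 6.0, 6.0, 6.6]
76 [ 69.9 132.1 561.9 174.8] [-0.03, -0.02, 0.12, -0.07] [6.6, 5.8, 6.0, 6.4]
78 [ 69.9 132.  559.5 175.4] [0.02, -0.07, 0.07, -0.03] [6.4, 5.8, 6.0, 6.2]
80 [ 69.8 132.  557.1 175.8] [0.14, -0.04, 0.0, -0.1] [6.6, 5.8, 6.2, 6.4]
82 [ 69.8 131.9 554
[... 2442 characters left out ...]
5.8, 6.0]
146 [ 77.6 121.2 480.7 150.4] [0.05, 0.02, -0.08, 0.02] [6.0, 5.6, 5.8, 6.0]
148 [ 77.9 120.7 479.  148.3] [0.05, 0.02, -0.09, 0.02] [6.0, 5.6, 5.8, 6.0]
150 [ 78.2 120.1 477.3 146.1] [0.05, -0.08, 0.01, 0.02] [6.0, 5.8, 5.6, 6.0]
152 [ 78.4 119.5 475.7 143.8] [-0.06, -0.0, -0.01, 0.08] [6.0, 5.8, 5.8, 6.0]
154 [ 78.8 119.  474.2 141.5] [-0.03, 0.12, -0.09, 0.0] [6.2, 5.8, 5.8, 6.0]
156 [ 79.  118.5 472.9 139.1] [0.07, -0.08, 0.01, -0.0] [6.0, 5.8, 6.0, 6.0]
158 [ 79.2 118.  471.5 136.7] [-0.02, 0.03, 0.01, -0.02] [5.8, 6.0, 6.0, 6.0]
160 [ 79.4 117.4 470.4 134.1] [-0.02, 0.02, -0.02, 0.02] [5.0, 4.8, 4.8, 5.0]
162 [  0.  116.8 545.  107. ] [] []
164 [ -0.  116.2 545.  107. ] [] []
```

The curve residuals are 0.06 mm with no view bias, so the map is good. The bar droops about 12° near the tip. The next step is to plan bore-centred slide poses along it.

```bash
cat > plan.py <<'E'
import contextlib,io
from ring2 import *
from scipy.interpolate import UnivariateSpline, interp1d
from scipy.spatial.transform import Rotation as Ro
ok=(r>.05)&(np.degrees(ph)<159)&~((np.degrees(ph)>63)&(np.degrees(ph)<71)); P=np.c_[C[0]+r*np.cos(ph),C[1]+r*np.sin(ph),z][ok][::-1]  # from tip to jaws
s=np.r_[0,np.cumsum(np.linalg.norm(np.diff(P,axis=0),axis=1))]
sp=[UnivariateSpline(s,P[:,k],k=3,s=len(s)*(.00010 if k<2 else .00015)**2) for k in range(3)]
S=np.arange(0,s[-1],.0005); Q=np.c_[[f(S) for f in sp]].T
tip=np.array([sp[k](0.0) for k in range(3)]) # phi=158 ; ball centre ~1 mm outward
t0=Q[10]-Q[0];t0/=np.linalg.norm(t0)
e=np.arange(-.06,0,.0005); Q=np.r_[tip+e[:,None]*t0,Q]; S=np.r_[e,S]; tip0=-0.0009
def axis(sc):
    m=abs(S-sc)<=.0122; X=Q[m]; c=X.mean(0); d=np.linalg.svd(X-c)[2][0]; d*=np.sign(d@(X[-1]-X[0]))
    a=np.linalg.svd(d[None])[2][1:]
    def f(p):
        dd=d+p[2]*a[0]+p[3]*a[1];dd/=np.linalg.norm(dd);o=c+(p[0]*a[0]+p[1]*a[1])*1e-3
        v=X-o; return np.linalg.norm(v-np.outer(v@dd,dd),axis=1)*1e3
    q=least_squares(lambda p:f(p)**3,[.1,.1,0,0]).x
    dd=d+q[2]*a[0]+q[3]*a[1];dd/=np.linalg.norm(dd);o=c+(q[0]*a[0]+q[1]*a[1])*1e-3
    o=o+dd*((Q[np.argmin(abs(S-sc))]-o)@dd)
    return o,dd,f(q).max()
def pose(sc,off=(0,0,0)):   # tool pose for slide centred at arc sc; off: mm in tool axes
    o,d,m=axis(sc); zz=np.cross(d,[0,0,-1]);zz/=np.linalg.norm(zz); R=np.c_[d,np.cross(zz,d),zz]
    St=np.array([-1.0,-1.1,0])*1e-3
    return o+R@(np.array(off)*1e-3-St),R,m
def rel(p0,R0,p,R): return np.round(R0.T@(p-p0)*1e3,1).tolist(),np.round(np.degrees(Ro.from_matrix(R0.T@R).as_rotvec()),1).tolist()
E
python3 - <<'E'
from plan import *
# collar: mass of width bump
for i in range(4):
    w=[(a,cen(i,np.radians(a),.1330,.070)[1]) for a in np.arange(61,74,.5)]; print([ (float(a),round(float(x),1)) for a,x in w if x>7.5])
for sc in np.arange(-.021,.125,.006):
    p,R,m=pose(sc); o,d,_=axis(sc); print(round(sc*1e3),np.round(o*1e3,1),"yaw",round(np.degrees(np.arctan2(d[1],d[0])),1),"pitch",round(np.degrees(np.arcsin(d[2])),1),"m",round(m,2))
E
```

```text
[(64.5, 10.4), (65.0, 12.0), (65.5, 15.2), (66.0, 16.0), (66.5, 16.0), (67.0, 16.2), (67.5, 16.4), (68.0, 16.4), (68.5, 16.0), (69.0, 15.6), (69.5, 14.0), (70.0, 9.4)]
[(64.5, 9.0), (65.0, 13.0), (65.5, 14.2), (66.0, 14.4), (66.5, 14.8), (67.0, 14.8), (67.5, 14.8), (68.0, 14.8), (68.5, 14.6), (69.0, 14.0), (69.5, 12.4)]
[(64.0, 8.2), (64.5, 12.4), (65.0, 14.0), (65.5, 14.6), (66.0, 15.0), (66.5, 14.8), (67.0, 14.8), (67.5, 14.8), (68.0, 15.0), (68.5, 14.6), (69.0, 14.0), (69.5, 13.0), (70.0, 10.2)]
[(61.5, 7.6), (62.0, 9.6), (62.5, 11.2), (63.0, 12.2), (63.5, 13.2), (64.0, 14.2), (64.5, 15.0), (65.0, 15.6), (65.5, 16.0), (66.0, 16.2), (66.5, 16.4), (67.0, 16.4), (67.5, 16.2), (68.0, 15.8), (68.5, 15.4), (69.0, 15.0), (69.5, 14.4), (70.0, 13.8), (70.5, 13.0), (71.0, 12.0), (71.5, 11.4), (72.0, 10.8), (72.5, 10.2), (73.0, 9.6)]
-21 [461.6 118.5 113.8] yaw 61.3 pitch 11.4 m 0.01
-15 [464.4 123.7 115. ] yaw 61.3 pitch 11.4 m 0.01
-9 [467.2 128.8 116.2] yaw 61.4 pitch 11.4 m 0.02
-3 [470.1 134.  117.3] yaw 60.8 pitch 11.3 m 0.15
3 [473.1 139.1 118.5] yaw 58.8 pitch 11.1 m 0.4
9 [476.4 144
[... 278 characters left out ...]
4 m 0.5
45 [502.6 166.8 126.2] yaw 27.2 pitch 10.4 m 0.48
51 [507.9 169.3 127.2] yaw 23.1 pitch 10.0 m 0.47
57 [513.5 171.4 128.2] yaw 19.1 pitch 9.4 m 0.46
63 [519.1 173.2 129.1] yaw 15.3 pitch 8.4 m 0.46
69 [524.9 174.6 129.9] yaw 11.6 pitch 7.2 m 0.46
75 [530.8 175.6 130.6] yaw 7.9 pitch 5.7 m 0.47
81 [536.7 176.2 131.1] yaw 4.1 pitch 4.2 m 0.48
87 [542.6 176.4 131.5] yaw 0.3 pitch 2.9 m 0.47
93 [548.6 176.3 131.8] yaw -3.6 pitch 2.1 m 0.47
99 [554.5 175.7 132. ] yaw -7.7 pitch 1.9 m 0.49
105 [560.3 174.6 132.2] yaw -12.1 pitch 2.0 m 0.53
111 [566.  173.2 132.4] yaw -16.8 pitch 2.3 m 0.57
117 [571.6 171.2 132.7] yaw -21.8 pitch 2.8 m 0.61
123 [577.  168.7 133. ] yaw -27.1 pitch 3.3 m 0.65
```

```bash
python3 - <<'E'
from plan import *
from bench import readout
st=readout.get_state(); p0,R0=st["tcp_pos"],st["eef_rot"]
p,R,m=pose(-.023); print(p,rel(p0,R0,p+[0,0,.05],R)); print(rel(p+[0,0,.05],R,p,R))
E
```

```text
[0.46121332 0.11782245 0.11252519] ([-57.6, 41.8, -60.8], [-1.8, 18.1, -11.3])
([-9.9, 49.0, 0.0], [0.0, 0.0, 0.0])
```

```bash
python3 -m handwheel '[{"linear":[-20,0,-20],"rot":[-0.6,6,-3.8],"fingers":5},{"linear":[-40,0,-40],"rot":[-1.2,12,-7.5],"fingers":5},{"linear":[-57.6,10,-60.8],"rot":[-1.8,18.1,-11.3],"fingers":5},{"linear":[-57.6,30,-60.8],"rot":[-1.8,18.1,-11.3],"fingers":5},{"linear":[-57.6,41.8,-60.8],"rot":[-1.8,18.1,-11.3],"fingers":5},{"linear":[-57.6,41.8,-60.8],"rot":[-1.8,18.1,-11.3],"fingers":5},{"linear":[-57.6,41.8,-60.8],"rot":[-1.8,18.1,-11.3],"fingers":5},{"linear":[-57.6,41.8,-60.8],"rot":[-1.8,18.1,-11.3],"fingers":5},{"linear":[-57.6,41.8,-60.8],"rot":[-1.8,18.1,-11.3],"fingers":5},{"linear":[-57.6,41.8,-60.8],"rot":[-1.8,18.1,-11.3],"fingers":5}]'
python3 look.py v5
python3 - <<'E'
from plan import *
c,st=pickle.load(open("v5.pkl","rb")); p,R,m=pose(-.023); print(p,np.round(R,3).tolist(),rel(st["tcp_pos"],st["eef_rot"],p,R))
cv2.imwrite("pics/s5.png",cv2.resize(c["image"][130:330,150:362,::-1],None,fx=3,fy=3,interpolation=cv2.INTER_CUBIC))
E
```

```text
clock: 11.75
tcp_pos: [0.4613, 0.1179, 0.1628]
eef_rot: [[0.469, 0.095, -0.878], [0.861, 0.174, 0.479], [0.198, -0.98, -0.0]]
ft_force: [-0.2, 0.4, -1.1]
gripper_width: 0.266
11.75 [0.4613 0.1179 0.1628] [[0.469, 0.095, -0.878], [0.861, 0.174, 0.479], [0.198, -0.98, -0.0]] [ 0.147  0.143 -0.523  0.784  0.158 -0.915]
[0.46121332 0.11782245 0.11252519] [[0.47, 0.095, -0.877], [0.86, 0.173, 0.48], [0.197, -0.98, 0.0]] ([-10.1, 49.2, 0.0], [0.0, 0.1, 0.0])
```

View pics/s5.png

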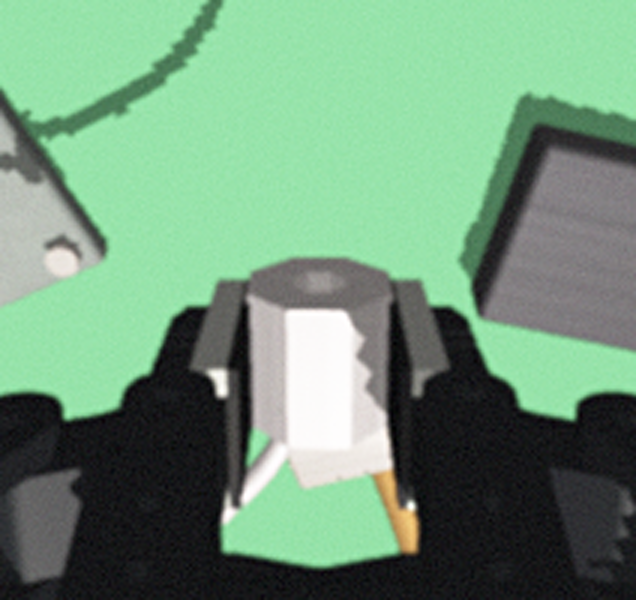

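The back face's bore shows at crop (320,283), the top flat's rear edge at (290..347,310) and its front edge at (292..352,447). I'll compare these with the assumed grip offset and list the entry rows.

```bash
python3 - <<'E'
from plan import *
c,st=pickle.load(open("v5.pkl","rb")); T=np.linalg.inv(np.array(c["T_tool_cam"]))
def pr(x): 
    q=T[:3,:3]@(np.array(x)/1e3)+T[:3,3]; u=c["fx"]*q[0]/q[2]+c["cx"];v=c["fy"]*q[1]/q[2]+c["cy"]; return np.round([(u-150+.5)*3-.5,(v-130+.5)*3-.5],1)
for x in((-13,-1.1,0),(-13,-13.1,-5),(-13,-13.1,5),(11,-13.1,-5),(11,-13.1,5),(-13,-13.1,0),(-12,-13.1,0),(-13,-14.1,0)): print(x,pr(x))
p0,R0,_=pose(-.023)
for sc in np.arange(-.021,.004,.002): print(round(sc*1e3),rel(p0,R0,*pose(sc)[:2]))
E
```

```text
(-13, -1.1, 0) [319.8 280.7]
(-13, -13.1, -5) [287.6 309.8]
(-13, -13.1, 5) [352.2 309.8]
(11, -13.1, -5) [289.1 446.6]
(11, -13.1, 5) [350.7 446.6]
(-13, -13.1, 0) [319.9 309.8]
(-12, -13.1, 0) [319.9 315.7]
(-13, -14.1, 0) [319.9 312.4]
-21 ([2.0, -0.0, -0.0], [-0.0, 0.0, -0.0])
-19 ([4.0, -0.0, -0.0], [0.0, -0.0, -0.0])
-17 ([6.0, -0.0, 0.0], [-0.0, 0.0, -0.0])
-15 ([8.0, -0.0, -0.0], [0.0, -0.0, 0.0])
-13 ([10.0, 0.0, -0.0], [-0.0, 0.0, -0.0])
-11 ([12.0, 0.0, 0.0], [0.0, -0.0, -0.0])
-9 ([14.0, 0.0, 0.0], [0.0, -0.1, 0.0])
-7 ([16.0, -0.0, 0.0], [0.0, -0.1, 0.0])
-5 ([18.0, 0.0, -0.0], [-0.0, 0.2, 0.0])
-3 ([20.0, 0.0, -0.0], [-0.1, 0.5, 0.1])
-1 ([22.0, 0.0, -0.1], [-0.2, 1.0, 0.1])
1 ([24.0, 0.0, -0.2], [-0.3, 1.7, 0.2])
3 ([26.1, 0.0, -0.3], [-0.5, 2.5, 0.2])
```

The grip offset is confirmed to within a pixel. Descending to the pre-thread pose.

```bash
python3 -m handwheel '[{"linear":[-2,10,0],"rot":[0,0,0],"fingers":5},{"linear":[-4,20,0],"rot":[0,0,0],"fingers":5},{"linear":[-6,30,0],"rot":[0,0,0],"fingers":5},{"linear":[-8,40,0],"rot":[0,0,0],"fingers":5},{"linear":[-10.1,49.2,0],"rot":[0,0.1,0],"fingers":5},{"linear":[-10.1,49.2,0],"rot":[0,0.1,0],"fingers":5},{"linear":[-10.1,49.2,0],"rot":[0,0.1,0],"fingers":5},{"linear":[-10.1,49.2,0],"rot":[0,0.1,0],"fingers":5},{"linear":[-10.1,49.2,0],"rot":[0,0.1,0],"fingers":5},{"linear":[-10.1,49.2,0],"rot":[0,0.1,0],"fingers":5}]'
cat > chk.py <<'E'
import sys
from plan import *
from bench import readout
# usage: chk.py s_cmd_mm  offx offy offz (current commanded) [next s list...]
st=readout.get_state(); a=[float(x) for x in sys.argv[1:]]
p,R,_=pose(a[0]/1e3,a[1:4]); d=rel(p,R,st["tcp_pos"],st["eef_rot"])
print("t",round(st["clock"],2),"meas-cmd tool",d,"F tool",np.round(st["eef_rot"].T@st["ft_force"],1),"M",np.round(st["eef_rot"].T@st["torque"],2))
E
python3 chk.py -23 0 0 0
```

```text
clock: 13.05
tcp_pos: [0.4612, 0.1176, 0.1125]
eef_rot: [[0.471, 0.095, -0.877], [0.86, 0.174, 0.481], [0.198, -0.98, 0.0]]
ft_force: [0.1, -0.2, -0.8]
gripper_width: 0.263
t 13.05 meas-cmd tool ([-0.2, -0.0, -0.1], [-0.0, 0.1, -0.0]) F tool [-0.3  0.8 -0.2] M [-0.03  0.02  0.2 ]
```

```bash
python3 -m handwheel '[{"linear":[1.5,0,0],"rot":[0,0,0],"fingers":5},{"linear":[3,0,0],"rot":[0,0,0],"fingers":5},{"linear":[4.5,0,0],"rot":[0,0,0],"fingers":5},{"linear":[6,0,0],"rot":[0,0,0],"fingers":5},{"linear":[7,0,0],"rot":[0,0,0],"fingers":5},{"linear":[8,0,0],"rot":[0,0,0],"fingers":5},{"linear":[9,0,0],"rot":[0,0,0],"fingers":5},{"linear":[10,0,0],"rot":[0,0,0],"fingers":5},{"linear":[10,0,0],"rot":[0,0,0],"fingers":5},{"linear":[10,0,0],"rot":[0,0,0],"fingers":5}]'
python3 chk.py -13 0 0 0
```

```text
clock: 14.3
tcp_pos: [0.4657, 0.1262, 0.1143]
eef_rot: [[0.471, 0.095, -0.877], [0.86, 0.173, 0.481], [0.198, -0.98, 0.0]]
ft_force: [0.2, 0.3, -0.2]
gripper_width: 0.259
t 14.3 meas-cmd tool ([-0.3, 0.2, 0.1], [0.0, 0.0, -0.0]) F tool [ 0.3  0.2 -0. ] M [ 0.   -0.02  0.23]
```

```bash
python3 -m handwheel '[{"linear":[1,0,0],"rot":[0,0,0],"fingers":5},{"linear":[2,0,0],"rot":[0,0,0],"fingers":5},{"linear":[3,0,0],"rot":[0,0,0],"fingers":5},{"linear":[4,0,0],"rot":[0,0,0],"fingers":5},{"linear":[5,0,0],"rot":[0,0,0],"fingers":5},{"linear":[6,0,0],"rot":[0,0,0],"fingers":5},{"linear":[7,0,0],"rot":[0,0.1,0],"fingers":5},{"linear":[8,0,0],"rot":[0,0.2,0],"fingers":5},{"linear":[8,0,0],"rot":[0,0.2,0],"fingers":5},{"linear":[8,0,0],"rot":[0,0.2,0],"fingers":5}]'
python3 chk.py -5 0 0 0; python3 look.py v6; cat > nxt.py <<'E'
import sys
from plan import *
a=[float(x) for x in sys.argv[1:]]  # s0 off0(3) s1 off1(3)
o0,o1=np.array(a[1:4]),np.array(a[5:8]); p,R,_=pose(a[0]/1e3,o0)
for k in range(1,10): 
    f=min(1,k/8)
    if k<9: print(k,rel(p,R,*pose((a[0]+f*(a[4]-a[0]))/1e3,o0+f*(o1-o0))[:2]))
E
python3 nxt.py -5 0 0 0 3 0 0 0
python3 - <<'E'
from h import *
c,st=pickle.load(open("v6.pkl","rb"))
cv2.imwrite("pics/s6.png",cv2.resize(c["image"][190:330,180:332,::-1],None,fx=4,fy=4,interpolation=cv2.INTER_CUBIC))
E
```

```text
clock: 15.55
tcp_pos: [0.4695, 0.1331, 0.1158]
eef_rot: [[0.474, 0.095, -0.875], [0.858, 0.173, 0.484], [0.198, -0.98, 0.001]]
ft_force: [-0.0, 0.0, -0.5]
gripper_width: 0.265
t 15.55 meas-cmd tool ([-0.3, 0.2, 0.1], [0.1, 0.1, -0.0]) F tool [-0.1  0.5  0. ] M [-0.03 -0.    0.19]
15.55 [0.4695 0.1331 0.1158] [[0.474, 0.095, -0.875], [0.858, 0.173, 0.484], [0.198, -0.98, 0.001]] [ 0.177  0.208 -0.581  0.656  0.155 -0.879]
1 ([1.0, 0.0, -0.0], [-0.0, 0.2, 0.0])
2 ([2.0, 0.0, -0.0], [-0.1, 0.4, 0.0])
3 ([3.0, 0.0, -0.0], [-0.1, 0.6, 0.1])
4 ([4.0, 0.0, -0.1], [-0.2, 0.9, 0.1])
5 ([5.0, 0.0, -0.1], [-0.2, 1.2, 0.1])
6 ([6.0, 0.0, -0.1], [-0.3, 1.5, 0.1])
7 ([7.1, 0.0, -0.2], [-0.4, 1.9, 0.2])
8 ([8.1, 0.0, -0.2], [-0.5, 2.4, 0.2])
```

View pics/s6.png

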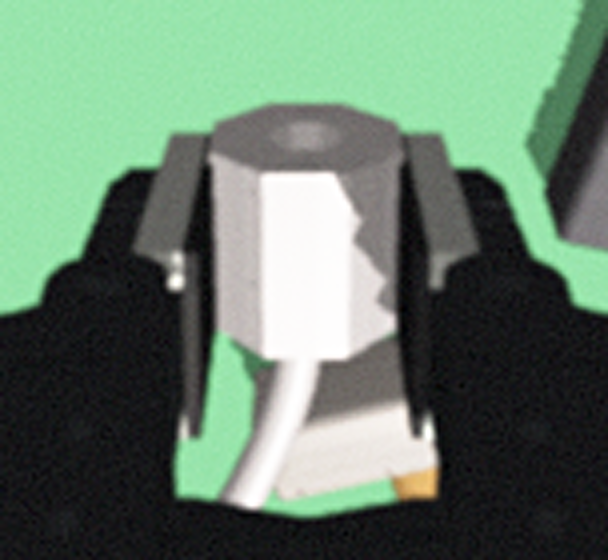

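The bar (300,360 in the crop) goes into the bore's front with no force. Going on round the bend.

```bash
python3 -m handwheel '[{"linear":[1,0,0],"rot":[0,0.2,0],"fingers":5},{"linear":[2,0,0],"rot":[-0.1,0.4,0],"fingers":5},{"linear":[3,0,0],"rot":[-0.1,0.6,0.1],"fingers":5},{"linear":[4,0,-0.1],"rot":[-0.2,0.9,0.1],"fingers":5},{"linear":[5,0,-0.1],"rot":[-0.2,1.2,0.1],"fingers":5},{"linear":[6,0,-0.1],"rot":[-0.3,1.5,0.1],"fingers":5},{"linear":[7.1,0,-0.2],"rot":[-0.4,1.9,0.2],"fingers":5},{"linear":[8.1,0,-0.2],"rot":[-0.5,2.4,0.2],"fingers":5},{"linear":[8.1,0,-0.2],"rot":[-0.5,2.4,0.2],"fingers":5},{"linear":[8.1,0,-0.2],"rot":[-0.5,2.4,0.2],"fingers":5}]'
python3 chk.py 3 0 0 0;python3 nxt.py 3 0 0 0 11 0 0 0
```

```text
clock: 16.85
tcp_pos: [0.4735, 0.1399, 0.1174]
eef_rot: [[0.511, 0.1, -0.854], [0.837, 0.166, 0.521], [0.194, -0.981, 0.001]]
ft_force: [-0.1, -0.4, -1.5]
gripper_width: 0.261
t 16.85 meas-cmd tool ([-0.3, 0.2, 0.1], [0.0, 0.1, -0.0]) F tool [-0.7  1.4 -0.2] M [0.06 0.   0.22]
1 ([1.0, 0.0, -0.0], [-0.1, 0.5, 0.0])
2 ([2.0, 0.0, -0.1], [-0.2, 1.0, 0.1])
3 ([3.1, 0.0, -0.1], [-0.3, 1.5, 0.1])
4 ([4.1, 0.0, -0.2], [-0.4, 2.1, 0.2])
5 ([5.1, 0.0, -0.2], [-0.5, 2.7, 0.2])
6 ([6.1, 0.0, -0.3], [-0.7, 3.4, 0.3])
7 ([7.1, 0.0, -0.4], [-0.8, 4.0, 0.3])
8 ([8.1, 0.0, -0.5], [-0.9, 4.8, 0.4])
```

```bash
python3 -m handwheel '[{"linear":[1,0,0],"rot":[-0.1,0.5,0],"fingers":5},{"linear":[2,0,-0.1],"rot":[-0.2,1,0.1],"fingers":5},{"linear":[3.1,0,-0.1],"rot":[-0.3,1.5,0.1],"fingers":5},{"linear":[4.1,0,-0.2],"rot":[-0.4,2.1,0.2],"fingers":5},{"linear":[5.1,0,-0.2],"rot":[-0.5,2.7,0.2],"fingers":5},{"linear":[6.1,0,-0.3],"rot":[-0.7,3.4,0.3],"fingers":5},{"linear":[7.1,0,-0.4],"rot":[-0.8,4,0.3],"fingers":5},{"linear":[8.1,0,-0.5],"rot":[-0.9,4.8,0.4],"fingers":5},{"linear":[8.1,0,-0.5],"rot":[-0.9,4.8,0.4],"fingers":5},{"linear":[8.1,0,-0.5],"rot":[-0.9,4.8,0.4],"fingers":5}]'
python3 chk.py 11 0 0 0;python3 nxt.py 11 0 0 0 19 0 0 0
```

```text
clock: 18.1
tcp_pos: [0.4781, 0.1465, 0.119]
eef_rot: [[0.581, 0.11, -0.806], [0.792, 0.152, 0.591], [0.187, -0.982, 0.001]]
ft_force: [0.3, -0.0, -0.7]
gripper_width: 0.262
t 18.1 meas-cmd tool ([-0.3, 0.1, 0.0], [0.0, 0.2, 0.0]) F tool [ 0.   0.7 -0.3] M [ 0.07 -0.01  0.25]
1 ([1.0, 0.0, -0.0], [-0.1, 0.8, 0.1])
2 ([2.0, 0.0, -0.1], [-0.3, 1.6, 0.1])
3 ([3.0, 0.0, -0.1], [-0.5, 2.5, 0.2])
4 ([4.0, 0.0, -0.2], [-0.6, 3.3, 0.2])
5 ([5.0, 0.0, -0.3], [-0.8, 4.2, 0.3])
6 ([5.9, 0.0, -0.4], [-0.9, 5.0, 0.3])
7 ([6.9, 0.0, -0.5], [-1.1, 5.8, 0.4])
8 ([7.9, 0.0, -0.6], [-1.2, 6.6, 0.4])
```

```bash
python3 -m handwheel '[{"linear":[1,0,0],"rot":[-0.1,0.8,0.1],"fingers":5},{"linear":[2,0,-0.1],"rot":[-0.3,1.6,0.1],"fingers":5},{"linear":[3,0,-0.1],"rot":[-0.5,2.5,0.2],"fingers":5},{"linear":[4,0,-0.2],"rot":[-0.6,3.3,0.2],"fingers":5},{"linear":[5,0,-0.3],"rot":[-0.8,4.2,0.3],"fingers":5},{"linear":[5.9,0,-0.4],"rot":[-0.9,5,0.3],"fingers":5},{"linear":[6.9,0,-0.5],"rot":[-1.1,5.8,0.4],"fingers":5},{"linear":[7.9,0,-0.6],"rot":[-1.2,6.6,0.4],"fingers":5},{"linear":[7.9,0,-0.6],"rot":[-1.2,6.6,0.4],"fingers":5},{"linear":[7.9,0,-0.6],"rot":[-1.2,6.6,0.4],"fingers":5}]'
python3 chk.py 19 0 0 0;python3 nxt.py 19 0 0 0 27 0 0 0
```

```text
clock: 19.35
tcp_pos: [0.4831, 0.1524, 0.1205]
eef_rot: [[0.671, 0.121, -0.732], [0.72, 0.133, 0.682], [0.18, -0.984, 0.002]]
ft_force: [0.9, -0.3, -0.4]
gripper_width: 0.26
t 19.35 meas-cmd tool ([-0.3, 0.1, -0.0], [0.1, 0.1, 0.0]) F tool [ 0.3  0.4 -0.9] M [-0.01  0.05  0.17]
1 ([1.0, -0.0, -0.0], [-0.2, 0.8, 0.0])
2 ([2.0, -0.0, -0.1], [-0.3, 1.6, 0.1])
3 ([3.0, -0.0, -0.1], [-0.4, 2.4, 0.1])
4 ([3.9, -0.0, -0.2], [-0.6, 3.3, 0.1])
5 ([4.9, -0.0, -0.3], [-0.7, 4.1, 0.1])
6 ([5.9, -0.0, -0.3], [-0.9, 4.8, 0.1])
7 ([6.9, -0.0, -0.5], [-1.0, 5.6, 0.1])
8 ([7.9, -0.0, -0.6], [-1.2, 6.4, 0.1])
```

```bash
python3 -m handwheel '[{"linear":[1,0,0],"rot":[-0.2,0.8,0],"fingers":5},{"linear":[2,0,-0.1],"rot":[-0.3,1.6,0.1],"fingers":5},{"linear":[3,0,-0.1],"rot":[-0.4,2.4,0.1],"fingers":5},{"linear":[3.9,0,-0.2],"rot":[-0.6,3.3,0.1],"fingers":5},{"linear":[4.9,0,-0.3],"rot":[-0.7,4.1,0.1],"fingers":5},{"linear":[5.9,0,-0.3],"rot":[-0.9,4.8,0.1],"fingers":5},{"linear":[6.9,0,-0.5],"rot":[-1,5.6,0.1],"fingers":5},{"linear":[7.9,0,-0.6],"rot":[-1.2,6.4,0.1],"fingers":5},{"linear":[7.9,0,-0.6],"rot":[-1.2,6.4,0.1],"fingers":5},{"linear":[7.9,0,-0.6],"rot":[-1.2,6.4,0.1],"fingers":5}]'
python3 chk.py 27 0 0 0;python3 nxt.py 27 0 0 0 35 0 0 0
```

```text
clock: 20.6
tcp_pos: [0.4889, 0.1577, 0.1219]
eef_rot: [[0.748, 0.135, -0.65], [0.639, 0.117, 0.76], [0.178, -0.984, 0.001]]
ft_force: [-0.3, -0.5, 0.3]
gripper_width: 0.262
t 20.6 meas-cmd tool ([-0.2, 0.1, -0.1], [0.1, 0.1, 0.0]) F tool [-0.5 -0.4 -0.2] M [ 0.05 -0.01  0.13]
1 ([1.0, -0.0, -0.0], [-0.1, 0.8, -0.0])
2 ([2.0, -0.0, -0.1], [-0.3, 1.6, -0.0])
3 ([3.0, -0.0, -0.1], [-0.4, 2.3, -0.0])
4 ([3.9, -0.0, -0.2], [-0.6, 3.1, -0.0])
5 ([4.9, -0.0, -0.2], [-0.7, 3.8, -0.1])
6 ([5.9, -0.0, -0.3], [-0.8, 4.6, -0.1])
7 ([6.9, -0.0, -0.4], [-1.0, 5.3, -0.1])
8 ([7.9, -0.0, -0.5], [-1.1, 6.1, -0.1])
```

```bash
python3 -m handwheel '[{"linear":[1,0,0],"rot":[-0.1,0.8,0],"fingers":5},{"linear":[2,0,-0.1],"rot":[-0.3,1.6,0],"fingers":5},{"linear":[3,0,-0.1],"rot":[-0.4,2.3,0],"fingers":5},{"linear":[3.9,0,-0.2],"rot":[-0.6,3.1,0],"fingers":5},{"linear":[4.9,0,-0.2],"rot":[-0.7,3.8,-0.1],"fingers":5},{"linear":[5.9,0,-0.3],"rot":[-0.8,4.6,-0.1],"fingers":5},{"linear":[6.9,0,-0.4],"rot":[-1,5.3,-0.1],"fingers":5},{"linear":[7.9,0,-0.5],"rot":[-1.1,6.1,-0.1],"fingers":5},{"linear":[7.9,0,-0.5],"rot":[-1.1,6.1,-0.1],"fingers":5},{"linear":[7.9,0,-0.5],"rot":[-1.1,6.1,-0.1],"fingers":5}]'
python3 chk.py 35 0 0 0;python3 nxt.py 35 0 0 0 43 0 0 0
```

```text
clock: 21.85
tcp_pos: [0.4951, 0.1623, 0.1233]
eef_rot: [[0.813, 0.148, -0.564], [0.554, 0.103, 0.826], [0.18, -0.984, 0.002]]
ft_force: [0.3, 0.2, -1.6]
gripper_width: 0.27
t 21.85 meas-cmd tool ([-0.2, 0.2, -0.1], [0.1, 0.1, 0.0]) F tool [ 0.   1.6 -0. ] M [-0.01  0.04  0.23]
1 ([1.0, -0.0, -0.0], [-0.1, 0.7, -0.0])
2 ([2.0, -0.0, -0.1], [-0.3, 1.5, -0.0])
3 ([3.0, -0.0, -0.1], [-0.4, 2.2, -0.0])
4 ([4.0, -0.0, -0.2], [-0.5, 2.9, -0.0])
5 ([4.9, -0.0, -0.2], [-0.7, 3.6, -0.0])
6 ([5.9, -0.0, -0.3], [-0.8, 4.3, -0.0])
7 ([6.9, -0.0, -0.4], [-0.9, 5.0, -0.0])
8 ([7.9, -0.0, -0.5], [-1.1, 5.7, -0.0])
```

```bash
python3 -m handwheel '[{"linear":[1,0,0],"rot":[-0.1,0.7,0],"fingers":5},{"linear":[2,0,-0.1],"rot":[-0.3,1.5,0],"fingers":5},{"linear":[3,0,-0.1],"rot":[-0.4,2.2,0],"fingers":5},{"linear":[4,0,-0.2],"rot":[-0.5,2.9,0],"fingers":5},{"linear":[4.9,0,-0.2],"rot":[-0.7,3.6,0],"fingers":5},{"linear":[5.9,0,-0.3],"rot":[-0.8,4.3,0],"fingers":5},{"linear":[6.9,0,-0.4],"rot":[-0.9,5,0],"fingers":5},{"linear":[7.9,0,-0.5],"rot":[-1.1,5.7,0],"fingers":5},{"linear":[7.9,0,-0.5],"rot":[-1.1,5.7,0],"fingers":5},{"linear":[7.9,0,-0.5],"rot":[-1.1,5.7,0],"fingers":5}]'
python3 chk.py 43 0 0 0;python3 nxt.py 43 0 0 0 51 0 0 0
```

```text
clock: 23.1
tcp_pos: [0.5018, 0.1663, 0.1247]
eef_rot: [[0.864, 0.158, -0.478], [0.47, 0.086, 0.879], [0.18, -0.984, 0.0]]
ft_force: [0.9, 0.5, -0.7]
gripper_width: 0.264
t 23.1 meas-cmd tool ([-0.2, 0.2, -0.1], [0.0, 0.1, 0.1]) F tool [ 0.9  0.9 -0. ] M [-0.01  0.03  0.19]
1 ([1.0, 0.0, -0.0], [-0.1, 0.7, 0.0])
2 ([2.0, 0.0, -0.1], [-0.3, 1.4, 0.0])
3 ([3.0, 0.0, -0.1], [-0.4, 2.1, 0.1])
4 ([4.0, 0.0, -0.1], [-0.5, 2.7, 0.1])
5 ([5.0, 0.0, -0.2], [-0.6, 3.4, 0.2])
6 ([6.0, 0.0, -0.3], [-0.7, 4.1, 0.2])
7 ([6.9, 0.0, -0.4], [-0.9, 4.8, 0.3])
8 ([7.9, 0.0, -0.5], [-1.0, 5.4, 0.4])
```

```bash
python3 -m handwheel '[{"linear":[1,0,0],"rot":[-0.1,0.7,0],"fingers":5},{"linear":[2,0,-0.1],"rot":[-0.3,1.4,0],"fingers":5},{"linear":[3,0,-0.1],"rot":[-0.4,2.1,0.1],"fingers":5},{"linear":[4,0,-0.1],"rot":[-0.5,2.7,0.1],"fingers":5},{"linear":[5,0,-0.2],"rot":[-0.6,3.4,0.2],"fingers":5},{"linear":[6,0,-0.3],"rot":[-0.7,4.1,0.2],"fingers":5},{"linear":[6.9,0,-0.4],"rot":[-0.9,4.8,0.3],"fingers":5},{"linear":[7.9,0,-0.5],"rot":[-1,5.4,0.4],"fingers":5},{"linear":[7.9,0,-0.5],"rot":[-1,5.4,0.4],"fingers":5},{"linear":[7.9,0,-0.5],"rot":[-1,5.4,0.4],"fingers":5}]'
python3 chk.py 51 0 0 0;python3 nxt.py 51 0 0 0 59 0 0 0
```

```text
clock: 24.35
tcp_pos: [0.5089, 0.1695, 0.1261]
eef_rot: [[0.906, 0.159, -0.391], [0.385, 0.067, 0.92], [0.173, -0.985, -0.0]]
ft_force: [-0.3, 0.3, 0.1]
gripper_width: 0.263
t 24.35 meas-cmd tool ([-0.2, 0.1, -0.2], [-0.0, 0.1, 0.1]) F tool [-0.1 -0.2  0.4] M [ 0.04 -0.02  0.16]
1 ([1.0, 0.0, -0.0], [-0.1, 0.7, 0.1])
2 ([2.0, 0.0, -0.0], [-0.2, 1.3, 0.2])
3 ([3.0, 0.0, -0.1], [-0.3, 2.0, 0.3])
4 ([4.0, 0.0, -0.1], [-0.5, 2.6, 0.4])
5 ([5.0, 0.0, -0.2], [-0.6, 3.3, 0.5])
6 ([6.0, 0.0, -0.3], [-0.7, 3.9, 0.7])
7 ([7.0, 0.1, -0.4], [-0.8, 4.5, 0.8])
8 ([8.0, 0.1, -0.5], [-0.9, 5.2, 0.9])
```

```bash
python3 -m handwheel '[{"linear":[1,0,0],"rot":[-0.1,0.7,0.1],"fingers":5},{"linear":[2,0,0],"rot":[-0.2,1.3,0.2],"fingers":5},{"linear":[3,0,-0.1],"rot":[-0.3,2,0.3],"fingers":5},{"linear":[4,0,-0.1],"rot":[-0.5,2.6,0.4],"fingers":5},{"linear":[5,0,-0.2],"rot":[-0.6,3.3,0.5],"fingers":5},{"linear":[6,0,-0.3],"rot":[-0.7,3.9,0.7],"fingers":5},{"linear":[7,0.1,-0.4],"rot":[-0.8,4.5,0.8],"fingers":5},{"linear":[8,0.1,-0.5],"rot":[-0.9,5.2,0.9],"fingers":5},{"linear":[8,0.1,-0.5],"rot":[-0.9,5.2,0.9],"fingers":5},{"linear":[8,0.1,-0.5],"rot":[-0.9,5.2,0.9],"fingers":5}]'
python3 chk.py 59 0 0 0;python3 nxt.py 59 0 0 0 67 0 0 0
```

```text
clock: 25.6
tcp_pos: [0.5163, 0.1722, 0.1274]
eef_rot: [[0.941, 0.15, -0.305], [0.301, 0.047, 0.952], [0.157, -0.988, -0.001]]
ft_force: [0.8, 0.0, -0.7]
gripper_width: 0.264
t 25.6 meas-cmd tool ([-0.2, 0.2, -0.2], [-0.1, 0.1, 0.0]) F tool [ 0.6  0.8 -0.2] M [-0.02  0.02  0.18]
1 ([1.0, 0.0, -0.0], [-0.1, 0.6, 0.2])
2 ([2.0, 0.0, -0.0], [-0.2, 1.3, 0.3])
3 ([3.0, 0.0, -0.1], [-0.3, 1.9, 0.5])
4 ([4.0, 0.0, -0.1], [-0.4, 2.5, 0.7])
5 ([5.0, 0.1, -0.2], [-0.5, 3.1, 0.9])
6 ([6.0, 0.1, -0.3], [-0.6, 3.7, 1.1])
7 ([7.0, 0.1, -0.4], [-0.6, 4.4, 1.3])
8 ([8.0, 0.1, -0.4], [-0.7, 5.0, 1.5])
```

```bash
python3 -m handwheel '[{"linear":[1,0,0],"rot":[-0.1,0.6,0.2],"fingers":5},{"linear":[2,0,0],"rot":[-0.2,1.3,0.3],"fingers":5},{"linear":[3,0,-0.1],"rot":[-0.3,1.9,0.5],"fingers":5},{"linear":[4,0,-0.1],"rot":[-0.4,2.5,0.7],"fingers":5},{"linear":[5,0.1,-0.2],"rot":[-0.5,3.1,0.9],"fingers":5},{"linear":[6,0.1,-0.3],"rot":[-0.6,3.7,1.1],"fingers":5},{"linear":[7,0.1,-0.4],"rot":[-0.6,4.4,1.3],"fingers":5},{"linear":[8,0.1,-0.4],"rot":[-0.7,5,1.5],"fingers":5},{"linear":[8,0.1,-0.4],"rot":[-0.7,5,1.5],"fingers":5},{"linear":[8,0.1,-0.4],"rot":[-0.7,5,1.5],"fingers":5}]'
python3 chk.py 67 0 0 0;python3 nxt.py 67 0 0 0 75 0 0 0
```

```text
clock: 26.85
tcp_pos: [0.524, 0.1742, 0.1286]
eef_rot: [[0.967, 0.128, -0.22], [0.218, 0.029, 0.976], [0.131, -0.991, -0.0]]
ft_force: [0.1, -0.6, -1.0]
gripper_width: 0.259
t 26.85 meas-cmd tool ([-0.2, 0.2, -0.2], [-0.0, 0.1, 0.1]) F tool [-0.2  0.9 -0.6] M [0.03 0.02 0.15]
1 ([1.0, 0.0, -0.0], [-0.1, 0.6, 0.2])
2 ([2.0, 0.0, -0.0], [-0.2, 1.2, 0.4])
3 ([3.0, 0.0, -0.1], [-0.2, 1.8, 0.7])
4 ([4.0, 0.1, -0.1], [-0.3, 2.5, 0.9])
5 ([5.0, 0.1, -0.2], [-0.4, 3.1, 1.2])
6 ([6.0, 0.1, -0.3], [-0.4, 3.7, 1.4])
7 ([7.0, 0.1, -0.3], [-0.5, 4.3, 1.7])
8 ([7.9, 0.2, -0.4], [-0.6, 4.9, 1.9])
```

```bash
python3 -m handwheel '[{"linear":[1,0,0],"rot":[-0.1,0.6,0.2],"fingers":5},{"linear":[2,0,0],"rot":[-0.2,1.2,0.4],"fingers":5},{"linear":[3,0,-0.1],"rot":[-0.2,1.8,0.7],"fingers":5},{"linear":[4,0.1,-0.1],"rot":[-0.3,2.5,0.9],"fingers":5},{"linear":[5,0.1,-0.2],"rot":[-0.4,3.1,1.2],"fingers":5},{"linear":[6,0.1,-0.3],"rot":[-0.4,3.7,1.4],"fingers":5},{"linear":[7,0.1,-0.3],"rot":[-0.5,4.3,1.7],"fingers":5},{"linear":[7.9,0.2,-0.4],"rot":[-0.6,4.9,1.9],"fingers":5},{"linear":[7.9,0.2,-0.4],"rot":[-0.6,4.9,1.9],"fingers":5},{"linear":[7.9,0.2,-0.4],"rot":[-0.6,4.9,1.9],"fingers":5}]'
python3 chk.py 75 0 0 0;python3 nxt.py 75 0 0 0 83 0 0 0
```

```text
clock: 28.1
tcp_pos: [0.5317, 0.1755, 0.1294]
eef_rot: [[0.986, 0.098, -0.135], [0.135, 0.013, 0.991], [0.098, -0.995, -0.001]]
ft_force: [-0.1, -0.0, -0.5]
gripper_width: 0.264
t 28.1 meas-cmd tool ([-0.2, 0.2, -0.2], [-0.1, 0.1, 0.0]) F tool [-0.2  0.5  0. ] M [0.01 0.03 0.17]
1 ([1.0, 0.0, -0.0], [-0.1, 0.6, 0.3])
2 ([2.0, 0.0, -0.0], [-0.1, 1.2, 0.5])
3 ([3.0, 0.0, -0.1], [-0.2, 1.9, 0.8])
4 ([4.0, 0.1, -0.1], [-0.2, 2.5, 1.0])
5 ([5.0, 0.1, -0.2], [-0.3, 3.1, 1.3])
6 ([5.9, 0.1, -0.3], [-0.3, 3.7, 1.5])
7 ([6.9, 0.1, -0.3], [-0.4, 4.4, 1.8])
8 ([7.9, 0.2, -0.4], [-0.4, 5.0, 2.0])
```

```bash
python3 -m handwheel '[{"linear":[1,0,0],"rot":[-0.1,0.6,0.3],"fingers":5},{"linear":[2,0,0],"rot":[-0.1,1.2,0.5],"fingers":5},{"linear":[3,0,-0.1],"rot":[-0.2,1.9,0.8],"fingers":5},{"linear":[4,0.1,-0.1],"rot":[-0.2,2.5,1],"fingers":5},{"linear":[5,0.1,-0.2],"rot":[-0.3,3.1,1.3],"fingers":5},{"linear":[5.9,0.1,-0.3],"rot":[-0.3,3.7,1.5],"fingers":5},{"linear":[6.9,0.1,-0.3],"rot":[-0.4,4.4,1.8],"fingers":5},{"linear":[7.9,0.2,-0.4],"rot":[-0.4,5,2],"fingers":5},{"linear":[7.9,0.2,-0.4],"rot":[-0.4,5,2],"fingers":5},{"linear":[7.9,0.2,-0.4],"rot":[-0.4,5,2],"fingers":5}]'
python3 chk.py 83 0 0 0;python3 nxt.py 83 0 0 0 91 0 0 0
```

```text
clock: 29.35
tcp_pos: [0.5396, 0.1762, 0.13]
eef_rot: [[0.997, 0.064, -0.048], [0.048, 0.002, 0.999], [0.064, -0.998, -0.001]]
ft_force: [0.0, -0.3, -1.2]
gripper_width: 0.262
t 29.35 meas-cmd tool ([-0.2, 0.2, -0.1], [-0.0, 0.1, 0.0]) F tool [-0.1  1.2 -0.3] M [ 0.03 -0.03  0.05]
1 ([1.0, 0.0, -0.0], [-0.0, 0.6, 0.2])
2 ([2.0, 0.0, -0.0], [-0.1, 1.3, 0.4])
3 ([3.0, 0.0, -0.1], [-0.1, 1.9, 0.6])
4 ([4.0, 0.0, -0.1], [-0.1, 2.5, 0.8])
5 ([4.9, 0.0, -0.2], [-0.2, 3.2, 1.0])
6 ([5.9, 0.1, -0.3], [-0.2, 3.8, 1.1])
7 ([6.9, 0.1, -0.4], [-0.2, 4.5, 1.3])
8 ([7.9, 0.1, -0.5], [-0.3, 5.1, 1.4])
```

```bash
python3 -m handwheel '[{"linear":[1,0,0],"rot":[0,0.6,0.2],"fingers":5},{"linear":[2,0,0],"rot":[-0.1,1.3,0.4],"fingers":5},{"linear":[3,0,-0.1],"rot":[-0.1,1.9,0.6],"fingers":5},{"linear":[4,0,-0.1],"rot":[-0.1,2.5,0.8],"fingers":5},{"linear":[4.9,0,-0.2],"rot":[-0.2,3.2,1],"fingers":5},{"linear":[5.9,0.1,-0.3],"rot":[-0.2,3.8,1.1],"fingers":5},{"linear":[6.9,0.1,-0.4],"rot":[-0.2,4.5,1.3],"fingers":5},{"linear":[7.9,0.1,-0.5],"rot":[-0.3,5.1,1.4],"fingers":5},{"linear":[7.9,0.1,-0.5],"rot":[-0.3,5.1,1.4],"fingers":5},{"linear":[7.9,0.1,-0.5],"rot":[-0.3,5.1,1.4],"fingers":5}]'
python3 chk.py 91 0 0 0;python3 nxt.py 91 0 0 0 99 0 0 0
python3 - <<'E'
from plan import *
# collar frame: centre phi 67.2
p=np.radians(67.2); Cc=np.array([C[0]+.0699*np.cos(p),C[1]+.0699*np.sin(p),.1330]); t=np.array([-np.sin(p),np.cos(p),0]);
for sc in(.097,.098,.099,.1,.101,.102,.103): o,d,_=axis(sc); print(sc,"x",(o-Cc)@t*1e3,"y",(o-Cc)@-np.array([np.cos(p),np.sin(p),0])*1e3,"ang",np.degrees(np.arccos(abs(d@t))))
E
```

```text
clock: 30.6
tcp_pos: [0.5475, 0.1761, 0.1304]
eef_rot: [[0.998, 0.039, 0.041], [-0.041, -0.003, 0.999], [0.039, -0.999, -0.001]]
ft_force: [0.2, -0.4, -0.1]
gripper_width: 0.265
t 30.6 meas-cmd tool ([-0.1, 0.2, -0.2], [-0.1, 0.1, 0.0]) F tool [ 0.3  0.1 -0.4] M [0.02 0.04 0.02]
1 ([1.0, 0.0, -0.0], [-0.0, 0.7, 0.1])
2 ([2.0, 0.0, -0.0], [-0.1, 1.3, 0.2])
3 ([3.0, 0.0, -0.1], [-0.1, 2.0, 0.3])
4 ([4.0, 0.0, -0.1], [-0.1, 2.7, 0.3])
5 ([4.9, 0.0, -0.2], [-0.1, 3.4, 0.4])
6 ([5.9, 0.0, -0.3], [-0.1, 4.0, 0.4])
7 ([6.9, 0.0, -0.4], [-0.2, 4.7, 0.4])
8 ([7.9, 0.0, -0.5], [-0.2, 5.4, 0.4])
0.097 x 19.7645306385734 y 3.4617533089948997 ang 16.575631892645884
0.098 x 18.81511666062554 y 3.188529997245419 ang 15.884024763778198
0.099 x 17.862868486410346 y 2.927039401136148 ang 15.187272186008753
0.1 x 16.907899710486255 y 2.677430441758157 ang 14.485165385359863
0.101 x 15.950319444164771 y 2.439856055343635 ang 13.777611276647294
0.102 x 14.990233421469824 y 2.2144712842795125 ang 13.064504814682378
0.103 x 14.02774531027842 y 2.0014314116422103 ang 12.3458927328671
```

```bash
python3 -m handwheel '[{"linear":[1,0,0],"rot":[0,0.7,0.1],"fingers":5},{"linear":[2,0,0],"rot":[-0.1,1.3,0.2],"fingers":5},{"linear":[3,0,-0.1],"rot":[-0.1,2,0.3],"fingers":5},{"linear":[4,0,-0.1],"rot":[-0.1,2.7,0.3],"fingers":5},{"linear":[4.9,0,-0.2],"rot":[-0.1,3.4,0.4],"fingers":5},{"linear":[5.4,0,-0.2],"rot":[-0.1,3.7,0.4],"fingers":5},{"linear":[5.9,0,-0.3],"rot":[-0.1,4,0.4],"fingers":5},{"linear":[6.4,0,-0.3],"rot":[-0.1,4.4,0.4],"fingers":5},{"linear":[6.9,0,-0.4],"rot":[-0.2,4.7,0.4],"fingers":5},{"linear":[6.9,0,-0.4],"rot":[-0.2,4.7,0.4],"fingers":5}]'
python3 chk.py 98 0 0 0;python3 nxt.py 98 0 0 0 102 0 0 0
```

```text
clock: 31.85
tcp_pos: [0.5545, 0.1755, 0.1307]
eef_rot: [[0.992, 0.032, 0.123], [-0.123, -0.006, 0.992], [0.033, -0.999, -0.002]]
ft_force: [-0.5, 0.1, -0.9]
gripper_width: 0.262
t 31.85 meas-cmd tool ([-0.1, 0.2, -0.2], [-0.1, 0.0, -0.0]) F tool [-0.5  0.8  0.1] M [-0.06 -0.02  0.03]
1 ([0.5, -0.0, -0.0], [-0.0, 0.3, 0.0])
2 ([1.0, -0.0, -0.0], [-0.0, 0.7, 0.0])
3 ([1.5, -0.0, -0.0], [-0.0, 1.1, 0.0])
4 ([2.0, -0.0, -0.1], [-0.0, 1.4, 0.0])
5 ([2.5, -0.0, -0.1], [-0.1, 1.8, -0.0])
6 ([3.0, -0.0, -0.1], [-0.1, 2.1, -0.0])
7 ([3.5, -0.0, -0.1], [-0.1, 2.5, -0.0])
8 ([3.9, -0.0, -0.2], [-0.1, 2.8, -0.0])
```

```bash
python3 -m handwheel '[{"linear":[0.2,0,0],"rot":[0,0.1,0],"fingers":5},{"linear":[0.4,0,0],"rot":[0,0.3,0],"fingers":5},{"linear":[0.6,0,0],"rot":[0,0.4,0],"fingers":5},{"linear":[0.8,0,0],"rot":[0,0.5,0],"fingers":5},{"linear":[1,0,0],"rot":[0,0.7,0],"fingers":5},{"linear":[1.2,0,0],"rot":[0,0.8,0],"fingers":5},{"linear":[1.4,0,0],"rot":[0,1,0],"fingers":5},{"linear":[1.5,0,0],"rot":[0,1.1,0],"fingers":5},{"linear":[1.5,0,0],"rot":[0,1.1,0],"fingers":5},{"linear":[1.5,0,0],"rot":[0,1.1,0],"fingers":5}]'
python3 chk.py 99.5 0 0 0
```

```text
clock: 33.1
tcp_pos: [0.5559, 0.1752, 0.1307]
eef_rot: [[0.989, 0.032, 0.142], [-0.142, -0.006, 0.99], [0.033, -0.999, -0.001]]
ft_force: [0.2, 0.5, -0.9]
gripper_width: 0.259
t 33.1 meas-cmd tool ([-0.1, 0.2, -0.2], [-0.1, 0.1, -0.0]) F tool [0.1 0.9 0.6] M [-0.03  0.01  0.05]
```

Not yet in contact, so I'll go on in small steps.

```bash
python3 -m handwheel '[{"linear":[0.1,0,0],"rot":[0,0.1,0],"fingers":5},{"linear":[0.2,0,0],"rot":[0,0.1,0],"fingers":5},{"linear":[0.3,0,0],"rot":[0,0.2,0],"fingers":5},{"linear":[0.4,0,0],"rot":[0,0.3,0],"fingers":5},{"linear":[0.5,0,0],"rot":[0,0.4,0],"fingers":5},{"linear":[0.6,0,0],"rot":[0,0.4,0],"fingers":5},{"linear":[0.7,0,0],"rot":[0,0.5,0],"fingers":5},{"linear":[0.7,0,0],"rot":[0,0.5,0],"fingers":5},{"linear":[0.7,0,0],"rot":[0,0.5,0],"fingers":5},{"linear":[0.7,0,0],"rot":[0,0.5,0],"fingers":5}]'
python3 chk.py 100.2 0 0 0
```

```text
clock: 34.35
tcp_pos: [0.5566, 0.1751, 0.1308]
eef_rot: [[0.988, 0.032, 0.151], [-0.15, -0.006, 0.989], [0.033, -0.999, -0.001]]
ft_force: [0.3, 1.0, -1.2]
gripper_width: 0.262
t 34.35 meas-cmd tool ([0.1, 0.2, -0.2], [-0.0, 0.1, -0.0]) F tool [0.1 1.2 1.1] M [0.01 0.   0.04]
```

```bash
python3 -m handwheel '[{"linear":[0.1,0,0],"rot":[0,0.1,0],"fingers":5},{"linear":[0.1,0,0],"rot":[0,0.1,0],"fingers":5},{"linear":[0.2,0,0],"rot":[0,0.1,0],"fingers":5},{"linear":[0.2,0,0],"rot":[0,0.2,0],"fingers":5},{"linear":[0.3,0,0],"rot":[0,0.2,0],"fingers":5},{"linear":[0.4,0,0],"rot":[0,0.3,0],"fingers":5},{"linear":[0.5,0,0],"rot":[0,0.3,0],"fingers":5},{"linear":[0.5,0,0],"rot":[0,0.3,0],"fingers":5},{"linear":[0.5,0,0],"rot":[0,0.3,0],"fingers":5},{"linear":[0.5,0,0],"rot":[0,0.3,0],"fingers":5}]'
python3 chk.py 100.7 0 0 0
```

```text
clock: 35.6
tcp_pos: [0.5569, 0.1751, 0.1307]
eef_rot: [[0.987, 0.032, 0.156], [-0.156, -0.006, 0.988], [0.032, -0.999, -0.001]]
ft_force: [-1.4, 1.1, -0.5]
gripper_width: 0.266
t 35.6 meas-cmd tool ([-0.0, 0.2, -0.2], [-0.0, -0.0, 0.0]) F tool [-1.5  0.5  0.9] M [ 0.13 -0.01  0.32]
```

```bash
python3 -m handwheel '[{"linear":[0.1,0,0],"rot":[0,0,0],"fingers":5},{"linear":[0.1,0,0],"rot":[0,0,0],"fingers":5},{"linear":[0.2,0,0],"rot":[0,0,0],"fingers":5},{"linear":[0.2,0,0],"rot":[0,0,0],"fingers":5},{"linear":[0.2,0,0],"rot":[0,0,0],"fingers":5},{"linear":[0.2,0,0],"rot":[0,0,0],"fingers":5},{"linear":[0.2,0,0],"rot":[0,0,0],"fingers":5},{"linear":[0.2,0,0],"rot":[0,0,0],"fingers":5},{"linear":[0.2,0,0],"rot":[0,0,0],"fingers":5},{"linear":[0.2,0,0],"rot":[0,0,0],"fingers":5}]'
python3 chk.py 100.9 0 0 0
```

```text
clock: 36.85
tcp_pos: [0.5571, 0.1751, 0.1307]
eef_rot: [[0.987, 0.032, 0.156], [-0.156, -0.006, 0.988], [0.032, -0.999, -0.001]]
ft_force: [-3.7, 1.4, -0.6]
gripper_width: 0.263
t 36.85 meas-cmd tool ([-0.3, 0.3, -0.2], [-0.0, -0.2, 0.0]) F tool [-3.9  0.5  0.8] M [0.24 0.02 0.78]
```

```bash
python3 -m handwheel '[{"linear":[0.1,0,0],"rot":[0,0,0],"fingers":5},{"linear":[0.1,0,0],"rot":[0,0,0],"fingers":5},{"linear":[0.1,0,0],"rot":[0,0,0],"fingers":5},{"linear":[0.1,0,0],"rot":[0,0,0],"fingers":5},{"linear":[0.1,0,0],"rot":[0,0,0],"fingers":5},{"linear":[0.1,0,0],"rot":[0,0,0],"fingers":5},{"linear":[0.1,0,0],"rot":[0,0,0],"fingers":5},{"linear":[0.1,0,0],"rot":[0,0,0],"fingers":5},{"linear":[0.1,0,0],"rot":[0,0,0],"fingers":5},{"linear":[0.1,0,0],"rot":[0,0,0],"fingers":5}]'
python3 chk.py 101 0 0 0
```

```text
clock: 38.1
tcp_pos: [0.5572, 0.1751, 0.1307]
eef_rot: [[0.987, 0.032, 0.156], [-0.156, -0.006, 0.988], [0.032, -0.999, -0.001]]
ft_force: [-4.4, 2.0, -0.6]
gripper_width: 0.264
t 38.1 meas-cmd tool ([-0.2, 0.3, -0.2], [-0.0, -0.2, 0.0]) F tool [-4.6  0.4  1.3] M [0.26 0.05 0.97]
```

It is home, pressed at about 4.7 N. Now ease off slightly, open the fingers and rise clear.

```bash
python3 -m handwheel '[{"linear":[-0.1,0,0],"rot":[0,0,0],"fingers":5},{"linear":[-0.2,0,0],"rot":[0,0,0],"fingers":5},{"linear":[-0.2,0,0],"rot":[0,0,0],"fingers":28},{"linear":[-0.2,0,0],"rot":[0,0,0],"fingers":32},{"linear":[-0.2,0,0],"rot":[0,0,0],"fingers":36},{"linear":[-0.2,0,0],"rot":[0,0,0],"fingers":40},{"linear":[-0.2,0,0],"rot":[0,0,0],"fingers":44},{"linear":[-0.2,0,0],"rot":[0,0,0],"fingers":44},{"linear":[-0.2,0,0],"rot":[0,0,0],"fingers":44},{"linear":[-0.2,0,0],"rot":[0,0,0],"fingers":44}]'; python3 chk.py 100.8 0 0 0; python3 look.py r1
```

```text
clock: 39.35
tcp_pos: [0.5572, 0.1751, 0.1308]
eef_rot: [[0.987, 0.032, 0.156], [-0.156, -0.006, 0.988], [0.033, -0.999, -0.001]]
ft_force: [0.2, -0.2, -0.2]
gripper_width: 0.517
t 39.35 meas-cmd tool ([-0.2, 0.2, -0.2], [-0.0, -0.0, -0.0]) F tool [ 0.2  0.2 -0.2] M [-0.    0.01  0.01]
39.35 [0.5572 0.1751 0.1308] [[0.987, 0.032, 0.156], [-0.156, -0.006, 0.988], [0.033, -0.999, -0.001]] [ 0.313  0.404 -0.219  0.919 -0.015  0.469]
```

View pics/r1.png

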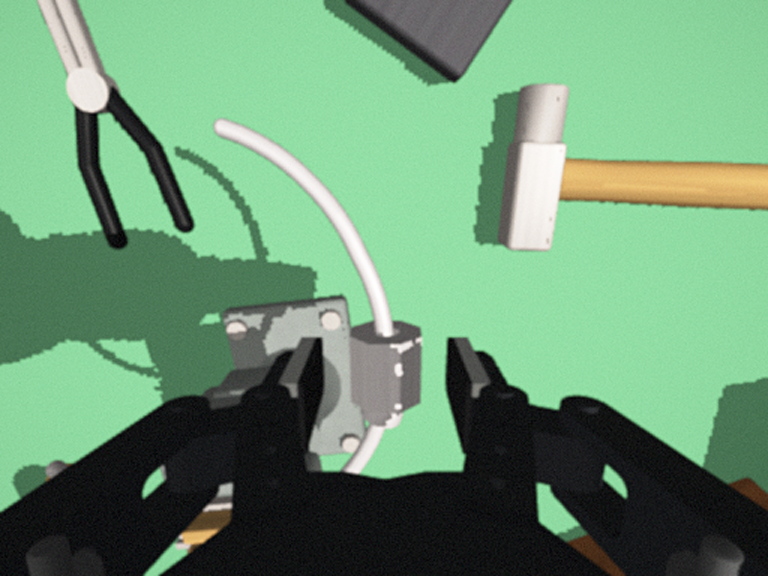

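The slide at (385,370) is on the bar against the collar, and both fingers are well clear. I'll rise and check.

```bash
python3 -m handwheel '[{"linear":[0,-5,0],"rot":[0,0,0],"fingers":44},{"linear":[0,-15,0],"rot":[0,0,0],"fingers":44},{"linear":[0,-30,0],"rot":[0,0,0],"fingers":44},{"linear":[0,-50,0],"rot":[0,0,0],"fingers":44},{"linear":[0,-70,0],"rot":[0,0,0],"fingers":44},{"linear":[0,-90,0],"rot":[0,0,0],"fingers":44},{"linear":[0,-110,0],"rot":[0,0,0],"fingers":44},{"linear":[0,-110,0],"rot":[0,0,0],"fingers":44},{"linear":[0,-110,0],"rot":[0,0,0],"fingers":44},{"linear":[0,-110,0],"rot":[0,0,0],"fingers":44}]'; python3 look.py r2
python3 - <<'E'
from plan import *
c,st=pickle.load(open("r2.pkl","rb"))
p=np.radians(67.2); Cc=np.array([C[0]+.0699*np.cos(p),C[1]+.0699*np.sin(p),.1330]); t=np.array([-np.sin(p),np.cos(p),0]); n=-np.array([np.cos(p),np.sin(p),0])
print("collar px",proj(c,Cc),"face",proj(c,Cc+.003*t),"tip end px predicted",proj(c,Q[np.argmin(abs(S+.0039))]), "ball",proj(c,Q[np.argmin(abs(S+.0009))]))
o,d,_=axis(.1005); print("slide px",proj(c,o), "front end top", proj(c,o+.012*d+[0,0,.011]),"rear",proj(c,o-.012*d+[0,0,.011]))
im=c["image"]; cv2.imwrite("pics/r2c.png",cv2.resize(im[40:240,160:400,::-1],None,fx=3,fy=3,interpolation=cv2.INTER_CUBIC))
E
```

```text
clock: 40.65
tcp_pos: [0.5531, 0.1755, 0.2398]
eef_rot: [[0.987, 0.03, 0.156], [-0.156, -0.006, 0.988], [0.031, -1.0, -0.001]]
ft_force: [0.5, -0.2, 0.1]
gripper_width: 0.515
40.65 [0.5531 0.1755 0.2398] [[0.987, 0.03, 0.156], [-0.156, -0.006, 0.988], [0.031, -1.0, -0.001]] [ 0.315  0.335 -0.03   1.179 -0.015  0.472]
collar px (np.float64(255.57021802460218), np.float64(207.939057539311)) face (np.float64(256.3671943704824), np.float64(204.89697568835447)) tip end px predicted (np.float64(192.74565869303086), np.float64(97.09998208859963)) ball (np.float64(195.90706162167092), np.float64(98.30329512281644))
slide px (np.float64(257.1926236922771), np.float64(190.04947290578227)) front end top (np.float64(257.26153071378485), np.float64(207.2196262657318)) rear (np.float64(257.2061701979636), np.float64(180.06076492443626))
```

View pics/r2c.png

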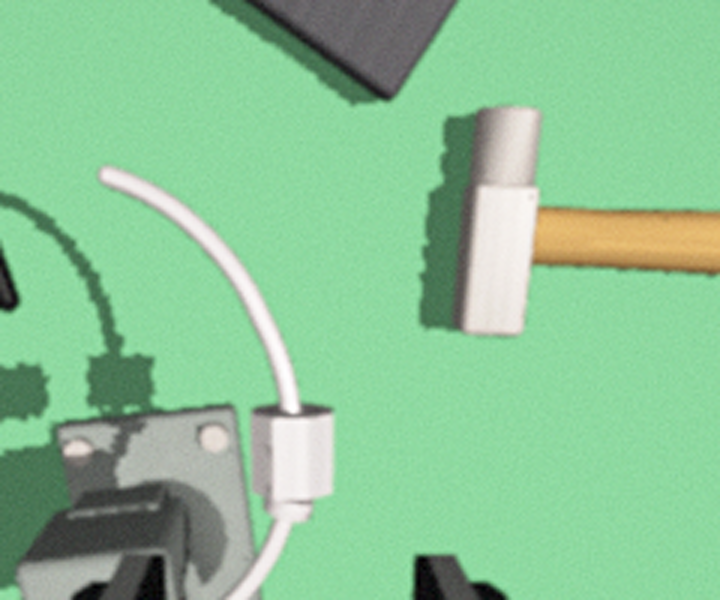

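```bash
python3 - <<'E'
from plan import *
c,st=pickle.load(open("r2.pkl","rb")); im=c["image"].astype(int)
print("col255-258 mean, rows 170-216 (r,g,b):"); 
for v in range(172,218): print(v,im[v,254:260].mean(0).astype(int), im[v,245:249].mean(0).astype(int),im[v,262:266].mean(0).astype(int))
cv2.imwrite("pics/r2d.png",cv2.resize(c["image"][165:225,230:290,::-1],None,fx=10,fy=10,interpolation=cv2.INTER_CUBIC))
E
```

```text
col255-258 mean, rows 170-216 (r,g,b):
172 [234 233 229] [140 216 160] [141 219 161]
173 [233 232 229] [142 217 161] [139 212 157]
174 [235 232 230] [134 201 150] [115 170 127]
175 [238 233 233] [107 148 114] [ 92 101  90]
176 [228 224 223] [87 92 85] [84 78 79]
177 [188 182 180] [98 90 93] [90 85 86]
178 [136 132 130] [133 126 127] [134 129 126]
179 [205 198 195] [165 159 157] [204 196 195]
180 [244 240 239] [173 165 163] [236 230 227]
181 [244 240 239] [171 165 163] [235 232 229]
182 [243 239 238] [172 166 165] [233 228 227]
183 [242 239 238] [170 165 161] [234 230 229]
184 [243 239 238] [170 163 161] [233 229 227]
185 [242 238 237] [171 165 162] [234 230 228]
186 [243 239 238] [172 165 164] [233 227 227]
187 [242 238 237] [171 163 162] [234 229 227]
188 [243 239 237] [165 157 156] [234 229 228]
189 [243 239 237] [168 161 160] [233 230 228]
190 [242 238 237] [169 162 161] [234 229 228]
191 [242 239 238] [171 164 163] [232 228 226]
192 [242 238 237] [172 163 162] [235 230 228]
193 [242 238 237] [172 165 164] [233 229 227]
194 [242 238 237] [170 164 162] [235 230 229]
195 [242 238 23
[... 342 characters left out ...]
4 228 228]
203 [242 238 237] [170 164 162] [235 229 229]
204 [243 239 238] [162 172 158] [235 230 229]
205 [241 237 236] [152 189 157] [227 226 220]
206 [222 216 214] [137 193 149] [189 202 185]
207 [202 194 192] [137 192 151] [155 178 154]
208 [233 229 227] [139 191 150] [177 199 178]
209 [242 238 237] [142 197 152] [186 212 187]
210 [241 237 236] [144 208 158] [182 211 184]
211 [239 234 233] [144 217 162] [167 203 171]
212 [239 233 233] [141 219 161] [155 200 163]
213 [233 231 226] [142 219 163] [150 211 163]
214 [213 227 211] [143 218 161] [145 217 163]
215 [197 225 199] [139 216 158] [142 217 161]
216 [185 220 191] [144 219 163] [142 218 160]
217 [182 220 189] [140 216 160] [140 216 159]
```

View pics/r2d.png

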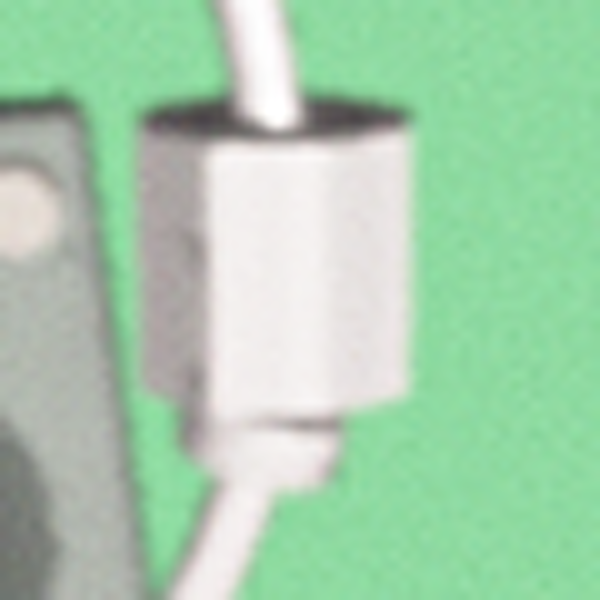

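The close-up shows the slide's end touching the collar on its inner side (about (195,425)), square on the bar. The tip is within 1 px of its predicted place, and the robot is clear. Handing in.

```bash
python3 -c "
from bench import bot; print(bot.hand_in())"
```

```text
the job is handed in; nothing more can be done
None
```

The slide is threaded onto the neck ring, home against the soldered collar and released. I handed the job in at about 41 s; no verdict came back.

- **Method:** I mapped the bar from four wrist views (residual about 0.06 mm). I gripped the slide, threaded it over the tip, and ran it round the bend in steps of 8 mm or less with its bore kept centred on the bar.
- **Forces:** At the checks after each move on the way round, the force stayed at or below about 1.6 N. At the collar I pressed with about 4 to 4.7 N for over 2 s, then eased off and opened the fingers. The force is only read at the end of each move, so brief peaks within a move were not seen.
- **Last checks:**
  - The wrist force was about zero after release, and the gripper had risen about 110 mm clear.
  - The close-up shows the slide's end touching the collar on its inner side.
  - The tip is within about 1 pixel (under 1 mm) of where it started.
  - The pliers, hammer and block show no sign of being disturbed. I did not re-check the tube, finial, spool and jar, but nothing went near them after the grasp.
- **Disagreement:** The final picture puts the slide about 0.8 mm further from the collar than the pose where it was pressed. By my reckoning that is about 17 mm from the collar's centre, against the limit of 18.5 mm.

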